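# Close the filter cell and snug its cover down crosswise

### The job

Put the aluminium cover onto the filter cell, over the centre spindle, the locating pin and the four T-bars, so that it lies flat on the pads. Then tighten the T-bars clockwise, crosswise and in two rounds: first every bar about half of a quarter turn (45 degrees), always taking the bar diagonally opposite next, and then go round once more until each is snug on the cover, firm but not forced. Leave the other things on the bench where they are.

Things in the scene. Friction and masses are not known exactly. Their poses are not given: they have to be found in the camera images.
- cell: fixed base of a filter cell: grey 210 mm square block, its top 39 mm above the bench, with spindle, pin and four T-bars. Origin: centre of its underside; x, y along its sides, z up. Four springy black rubber pads along its y = +/-84 mm edges carry the cover; their tops lie at 46.4 to 47.3 mm, by the day's seal. It stands left or right; yaw within 0.35 rad.
- spindle_tip (a point): tip of the upright steel spindle in the middle of the cell, 108 mm above the bench; the spindle is 22 mm thick and tapers over its last 12 mm to 10 mm
- pin_tip (a point): tip of the upright locating pin at x = +76 mm, y = 0 of the cell, 80 mm above the bench; 12 mm thick, tapered over its last 8 mm to 5 mm
- cover: loose aluminium cover lying on the bench, 0.55 to 0.9 kg: 192 mm square plate, 10 mm thick, and in its middle a square boss to hold it by (40 x 40 mm, parallel to the plate, from 10 to 55 mm above the underside). Origin: centre of the underside, z up. A 25 mm hole for the spindle goes through plate and boss. Fitted, it lies x along the cell's x, origin 46.4 to 47.3 mm above the cell's.
- pin_hole (a point): underside end of the cover's 15 mm hole for the locating pin, at x = +76 mm, y = 0 of the cover. The cover fits one way only; at the start it is turned less than 0.9 rad from that
- slot1 (a point): centre, on the top face, of the cover's slot for bar1, at x = +58, y = +60 mm; the four slots at x = +/-58, y = +/-60 mm are 65 mm long (along the cover's x) and 23 mm wide and pass over the T-bars
- bar1: steel T-bar on the cell at its x = +58, y = +60 mm, diagonally opposite bar3. Origin: on its turning axis, underside of the crossbar, 60 mm above the bench at the start. Crossbar 56 long, 12 wide, 14 high; on it an upright finger grip 40 long (along the bar), 10 thick, 14 to 39 mm above the origin. x along the bar; at the start along the cell's x.
- turn1 (a joint): turn of bar1, rad: about 0 (within 0.06) open, along the cell's x; grows clockwise from above to a stop at 1.65; the bar sinks 3 mm per rad. Turns easily (0.1 N m) until at 0.9 to 1.2 rad, by the day's seal, it meets the fitted cover; then the resistance climbs. Snug is 0.3 to 0.4 N m in all, some 20 N on the cover, 0.1 to 0.25 rad after meeting it; far more is forcing it. It stays where left.
- bar2: steel T-bar on the cell at its x = -58, y = +60 mm, diagonally opposite bar4. Origin: on its turning axis, underside of the crossbar, 60 mm above the bench at the start. Crossbar 56 long, 12 wide, 14 high; on it an upright finger grip 40 long (along the bar), 10 thick, 14 to 39 mm above the origin. x along the bar; at the start along the cell's x.
- turn2 (a joint): turn of bar2, rad: about 0 (within 0.06) open, along the cell's x; grows clockwise from above to a stop at 1.65; the bar sinks 3 mm per rad. Turns easily (0.1 N m) until at 0.9 to 1.2 rad, by the day's seal, it meets the fitted cover; then the resistance climbs. Snug is 0.3 to 0.4 N m in all, some 20 N on the cover, 0.1 to 0.25 rad after meeting it; far more is forcing it. It stays where left.
- bar3: steel T-bar on the cell at its x = -58, y = -60 mm, diagonally opposite bar1. Origin: on its turning axis, underside of the crossbar, 60 mm above the bench at the start. Crossbar 56 long, 12 wide, 14 high; on it an upright finger grip 40 long (along the bar), 10 thick, 14 to 39 mm above the origin. x along the bar; at the start along the cell's x.
- turn3 (a joint): turn of bar3, rad: about 0 (within 0.06) open, along the cell's x; grows clockwise from above to a stop at 1.65; the bar sinks 3 mm per rad. Turns easily (0.1 N m) until at 0.9 to 1.2 rad, by the day's seal, it meets the fitted cover; then the resistance climbs. Snug is 0.3 to 0.4 N m in all, some 20 N on the cover, 0.1 to 0.25 rad after meeting it; far more is forcing it. It stays where left.
- bar4: steel T-bar on the cell at its x = +58, y = -60 mm, diagonally opposite bar2. Origin: on its turning axis, underside of the crossbar, 60 mm above the bench at the start. Crossbar 56 long, 12 wide, 14 high; on it an upright finger grip 40 long (along the bar), 10 thick, 14 to 39 mm above the origin. x along the bar; at the start along the cell's x.
- turn4 (a joint): turn of bar4, rad: about 0 (within 0.06) open, along the cell's x; grows clockwise from above to a stop at 1.65; the bar sinks 3 mm per rad. Turns easily (0.1 N m) until at 0.9 to 1.2 rad, by the day's seal, it meets the fitted cover; then the resistance climbs. Snug is 0.3 to 0.4 N m in all, some 20 N on the cover, 0.1 to 0.25 rad after meeting it; far more is forcing it. It stays where left.
- beaker: bystander: open glass beaker, 64 mm wide, 75 mm tall; origin: centre of its underside
- seal_ring: bystander: spare black rubber ring lying flat, 70 mm wide, 8 mm thick; origin: centre of its underside
- spanner: bystander: spanner lying on the bench, 150 mm long; origin: centre of its underside (middle of its length)
- jar: bystander: small amber jar, 52 mm wide, 60 mm tall; origin: centre of its underside
- dish: bystander: shallow white dish, 90 mm wide, 20 mm tall; origin: centre of its underside

How it is judged:
On the way, in this order (a step that is already met when the one before it is completed fails the run):
1. the cover is fitted flat on the pads, over spindle and pin, the bars not yet turned (z of cover in the frame of cell between 0.04 and 0.049 m and horizontal distance between cover and cell below 0.005 m and angle between the x axis of cover and the x axis of cell, either way round below 0.06 rad and angle between the z axis of cover and the z axis of cell, either way round below 0.03 rad and value of joint each of turn1, turn2, turn3, turn4 below 0.35 rad), for 0.2 s.
2. first round: every bar has been turned at least 0.4 rad (z of cover in the frame of cell between 0.04 and 0.049 m and horizontal distance between cover and cell below 0.005 m and angle between the x axis of cover and the x axis of cell, either way round below 0.06 rad and angle between the z axis of cover and the z axis of cell, either way round below 0.03 rad and value of joint each of turn1, turn2, turn3, turn4 above 0.4 rad), for 0.1 s.
At the end, for the whole second after the job is handed in: the cover lies on the pads over spindle and pin (centred within 5 mm, square within 0.06 rad, level within 0.012 rad, origin 40 to 49 mm above the cell's) and each of the four T-bars has been turned past 0.75 rad and presses on the cover with 2 to 50 N; everything is at rest (z of cover in the frame of cell between 0.04 and 0.049 m and horizontal distance between cover and cell below 0.005 m and angle between the x axis of cover and the x axis of cell, either way round below 0.06 rad and angle between the z axis of cover and the z axis of cell, either way round below 0.03 rad and angle between the z axis of cover and the z axis of cell, either way round below 0.012 rad and contact force between bar1 and cover between 2 and 50 N and value of joint each of turn1, turn2, turn3, turn4 above 0.75 rad and contact force between bar2 and cover between 2 and 50 N and contact force between bar3 and cover between 2 and 50 N and contact force between bar4 and cover between 2 and 50 N and linear speed of cover below 0.01 m/s); the robot touches nothing.
It fails at once if a bar is driven home (past 1.2 rad, or pressing with more than 25 N) while another has not been turned 0.35 rad ((value of joint any of turn1, turn2, turn3, turn4 above 1.2 rad or contact force between any of bar1, bar2, bar3, bar4 and cover above 25 N) and value of joint any of turn1, turn2, turn3, turn4 below 0.35 rad and horizontal distance between cover and cell below 0.005 m and z of cover in the frame of cell below 0.049 m).
It fails at once if two neighbouring bars are turned (past 0.35 rad) before either of their opposites: not crosswise ((value of joint each of turn1, turn2 above 0.35 rad and value of joint each of turn3, turn4 below 0.35 rad) or (value of joint each of turn2, turn3 above 0.35 rad and value of joint each of turn4, turn1 below 0.35 rad) or (value of joint each of turn3, turn4 above 0.35 rad and value of joint each of turn1, turn2 below 0.35 rad) or (value of joint each of turn4, turn1 above 0.35 rad and value of joint each of turn2, turn3 below 0.35 rad)).
It fails at once if a bar is forced: more than 70 N on the cover (contact force between any of bar1, bar2, bar3, bar4 and cover above 70 N).
It fails at once if a bystander is pushed more than 30 mm or knocked over (distance of any of beaker, seal_ring, spanner, jar, dish from where it was at the start of the episode above 0.03 m or angle between any of beaker, seal_ring, spanner, jar, dish's own z axis and vertical above 0.6 rad).
It also fails if it takes over 72 s, if anything falls off the work surface, if the arm or the gripper's body presses on something with over 40 N, if the wrist force passes 120 N, or if a joint passes its speed limit or range.

### The arm

A 6-joint arm with a two-finger parallel gripper is mounted at the origin on the work surface. World frame = base frame: x ahead of the robot, y to its left, z up, the work surface at z = 0. Lengths are in m, angles in rad, forces in N, time in s.
With the tool pointing down it reaches from about 0.225 to 0.875 m from the base axis. Payload 3.4 kg.
Tool frame: the origin (TCP) lies at the very end of the fingers, on their centre line; the grasp point (between the pads) lies 19 mm behind it; z points along the fingers, y is the direction in which the jaws open and shut (so a half turn about z gives the same grasp; the last joint's range is limited). The gripper opens to 85 mm and grips with 20 to 120 N. Pads are 22 mm wide; open, the fingers measure 114 mm over their backs; the gripper's body (76 mm by 85 mm) begins 54 mm behind the grasp point. The pads swing forward as they close: fully open they stand 13 mm farther back than shut.
Start: joints at [-1.378, 0.276, 1.505, -0, 1.361, -0.121], TCP at [0.177, -0.547, 0.231] pointing down, gripper open.
Joint ranges: [-2.89, 2.89], [-0.75, 2.08], [0.22, 2.7], [-1.18, 4.32], [0.11, 2.71], [-2.7, 2.7]. Speed limits (rad/s): [2.57, 2.57, 3.14, 3.14, 3.14, 3.14].

### API

Orientations are given as a unit quaternion [w, x, y, z].
In Python, from rig import get_state, get_image, calibration, sign_off gives the robot as it stands. The module is installed in compiled form; this text tells all that it offers.
- The arm moves only by the tool drive_tool, never from a script. Its argument "targets" is one flat list of numbers, 7 for each row, row after row: the turn, a rotation vector about the tool's x, y, z in degrees, then the shift along the tool's x, y, z in mm, then the opening, from 0 (shut) to 1 (fully open). In form: [wx, wy, wz, tx, ty, tz, fingers, wx, wy, wz, tx, ty, tz, fingers, ...]. A call has 1 to 12 rows; each row shifts and turns the commanded pose from where the row before left it, along the tool's axes as they then stand; what a row does not reach is not made up. A row lasts 1/8 s, in which the tool goes at most 62.5 mm and 10.7 degrees, less where a joint would pass 70% of its speed; a pose out of reach is approached as far as the arm can. A call is refused whole if a number of a shift passes 62.5 or a number of a turn 10.7, either way. A call with a gripper value outside its range is refused whole. The fingers move at their own pace and stop on an object; "grip_force" is the grip in N (left out, the last holds). Time passes only in rows, so rows that do not move let the fingers close. It gives the time, the measured TCP pose, the force and the opening at its end, in the units of the state.
- get_state(): the state, without advancing time (a new reading comes with each control period).
- get_image(name): name is "scene" or "top"; returns the picture (480x640x3 uint8, red, green, blue); there is no depth.
- calibration(name): a dict with "mtx" (3x3 intrinsics, pixels), "world_to_cam" (4x4, takes a point from world to camera coordinates). Camera axes: x right, y down, z forward; pixel columns grow to the right and rows downward; lengths in m; the calibration is good to about 2 mm. A picture is of the moment at which its call begins. calibration takes no time and is no camera call.
- sign_off(): hands the job in, once; it reports no verdict.
The state is a dict: "clock": time; "qpos": joint angles; "qd": joint speeds; "effort": joint torques, N m; "position": TCP position; "ee_rot": TCP orientation; "contact_force": force on the tool from outside, world axes, zero at the start; "moment": the same for the moment, N m; "width": finger opening in m.
Only numpy, scipy, OpenCV 4.12 (cv2) and the standard library are available. Lean on these libraries where they do the work, as an engineer would, in place of code of your own. Each camera call takes 0.05 s, during which the arm holds its last target.

## Working session

There is one attempt and no reset: what is moved stays moved. The work goes in short steps, Python scripts to look and compute and a tool call to move; the robot and the scene stay as the last step left them, time stands still between calls to the robot, and variables do not carry over. Pictures are saved under pics/ and viewed, and the job is handed in when it is done.

Besides the shell and the picture viewer there is one more tool, called after "Request:" as name(argument=value, ...) on one line, values as JSON. drive_tool: Moves the arm, as the interface text tells. Its arguments: {"type":"object","properties":{"targets":{"type":"array"},"grip_force":{"type":"number"}},"required":["targets"]}

```bash
mkdir -p pics
python3 - <<'E'
from rig import *
import cv2,numpy as np
np.set_printoptions(precision=4,suppress=True)
for n in("scene","top"):
    cv2.imwrite(f"pics/{n}0.png",get_image(n)[:,:,::-1]); c=calibration(n); print(n,c["mtx"],c["world_to_cam"])
print(get_state())
E
```

```text
scene [[613.8429   0.     314.2711]
 [  0.     613.8429 243.5783]
 [  0.       0.       1.    ]] [[ 0.5286  0.8487  0.0179 -0.2972]
 [ 0.5662 -0.3368 -0.7523 -0.2651]
 [-0.6325  0.4078 -0.6585  1.3983]
 [ 0.      0.      0.      1.    ]]
top [[592.0254   0.     325.5459]
 [  0.     592.0254 251.1916]
 [  0.       0.       1.    ]] [[-0.0309 -0.9995  0.0007 -0.0061]
 [-0.9778  0.0301 -0.2074  0.5647]
 [ 0.2073 -0.0071 -0.9783  1.1042]
 [ 0.      0.      0.      1.    ]]
{'clock': 0.1, 'qpos': array([-1.378 ,  0.2765,  1.506 ,  0.    ,  1.3607, -0.121 ]), 'qd': array([-0.0002, -0.0009, -0.0016, -0.0022,  0.0002,  0.0008]), 'effort': array([  0.0015, -41.77  , -24.6406,  -0.0001,   0.0059,   0.    ]), 'position': array([ 0.1774, -0.5465,  0.2305]), 'ee_rot': array([-0.0008,  0.9877,  0.1562, -0.    ]), 'contact_force': array([-0.4617, -0.2934,  0.3248]), 'moment': array([-0.0138, -0.007 , -0.0145]), 'width': 0.08531306526754696}
```

View pics/top0.png

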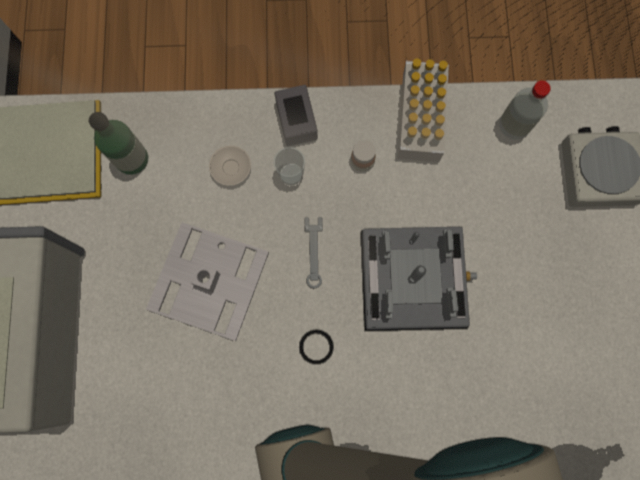

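View pics/scene0.png

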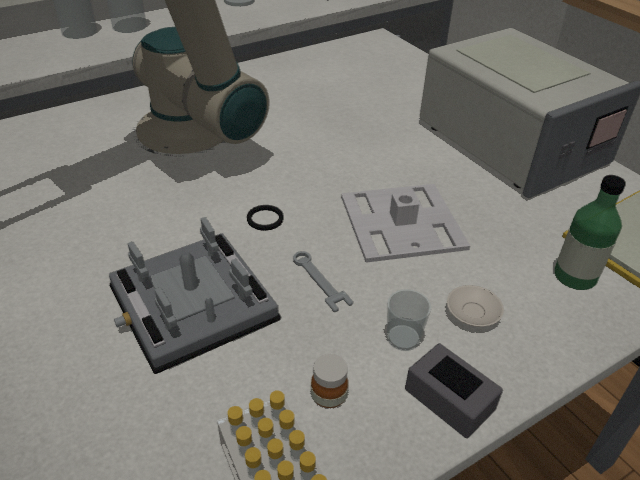

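Run:
```python
import cv2
t=cv2.imread("pics/top0.png");s=cv2.imread("pics/scene0.png")
def z(im,x,y,w,h,k,n): cv2.imwrite(f"pics/{n}.png",cv2.resize(im[y:y+h,x:x+w],None,fx=k,fy=k,interpolation=cv2.INTER_CUBIC))
z(t,350,215,130,120,5,"tc");z(t,145,220,130,120,5,"tv")
z(s,100,210,190,160,4,"sc");z(s,330,170,150,100,5,"sv")
```

```text
(no output)
```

View pics/tc.png

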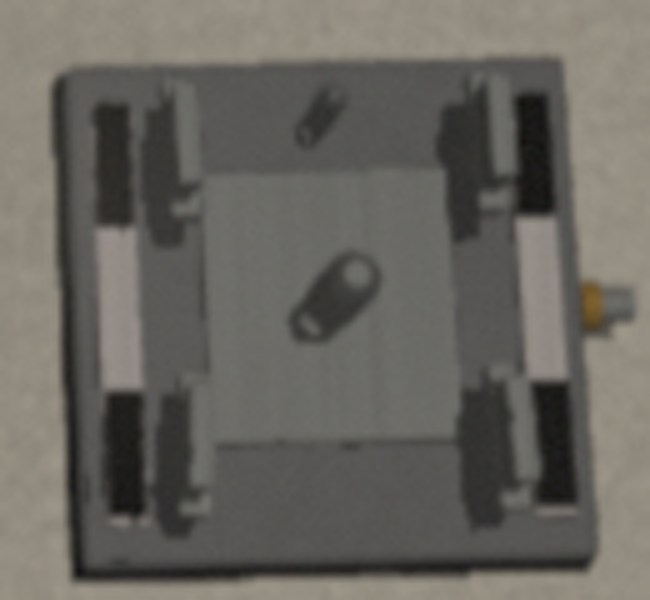

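View pics/tv.png

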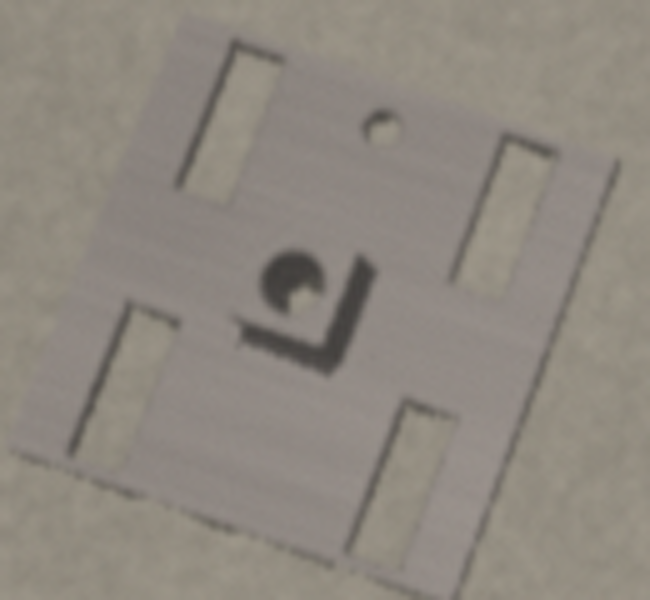

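View pics/sc.png

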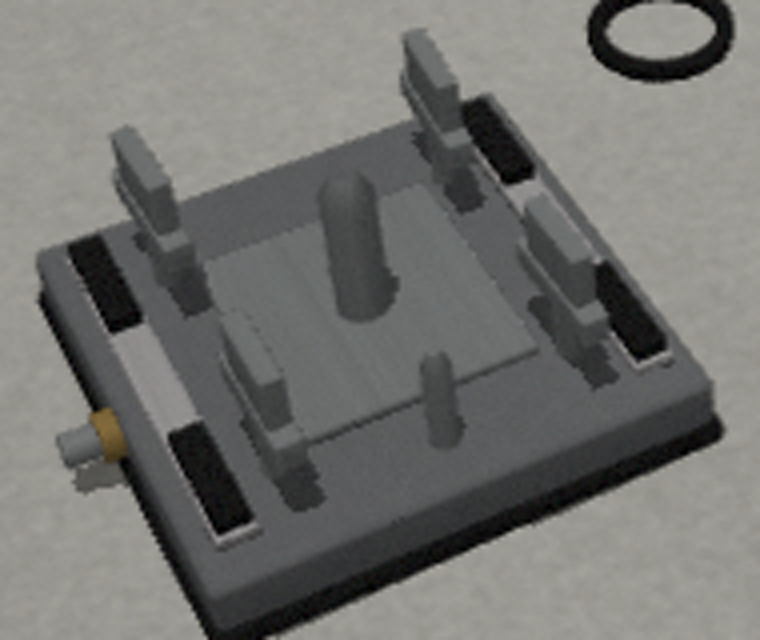

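View pics/sv.png

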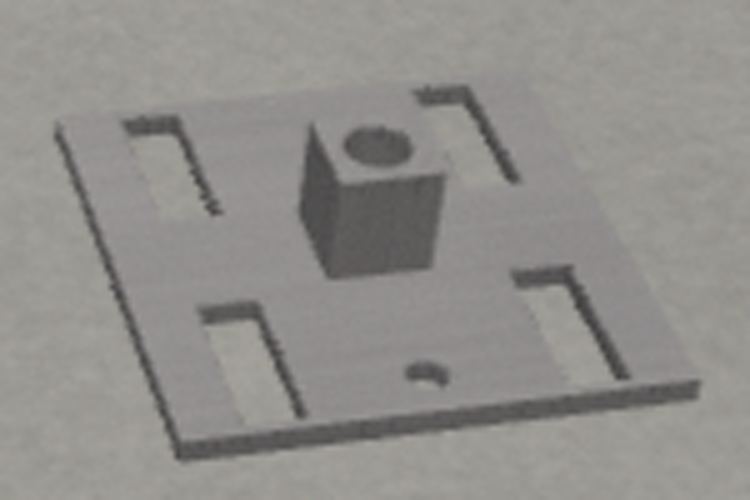

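```bash
cat > h.py <<'E'
from rig import *
import numpy as np,cv2
from scipy.optimize import least_squares
from scipy.spatial.transform import Rotation as R
np.set_printoptions(precision=4,suppress=True)
def proj(n,P):
    c=calibration(n);W=c["world_to_cam"];P=np.atleast_2d(P);Q=P@W[:3,:3].T+W[:3,3];q=Q@c["mtx"].T
    return q[:,:2]/q[:,2:]
def place(p,P):
    c,s=np.cos(p[2]),np.sin(p[2]);P=np.array(P,float)/1000
    return np.c_[p[0]+c*P[:,0]-s*P[:,1],p[1]+s*P[:,0]+c*P[:,1],P[:,2]]
def fit(obs,x0):
    # obs: list (cam,model pts mm,pix)
    f=lambda p:np.concatenate([(proj(n,place(p,M))-U).ravel() for n,M,U in obs])
    r=least_squares(f,x0,loss='soft_l1');return r.x,f(r.x).reshape(-1,2)
E
cat > fit0.py <<'E'
from h import *
u=lambda a,k,o:(np.array(a,float)+.5)/k-.5+np.array(o)
A=[(96,96,10),(96,-96,10),(-96,96,10),(-96,-96,10),(90.5,71.5,10),(90.5,48.5,10),(90.5,-48.5,10),(90.5,-71.5,10),(25.5,-48.5,10),(-25.5,71.5,10),(-25.5,48.5,10),(-25.5,-48.5,10),(-25.5,-71.5,10),(25.5,71.5,10),(-90.5,71.5,10),(-90.5,-48.5,10),(76,0,10),(0,0,55)]
a=[(182,18),(618,160),(15,450),(457,600),(235,42),(285,62),(505,135),(556,155),(452,283),(130,303),(180,325),(407,402),(456,418),(178,187),(72,455),(348,552),(380,127),(293,282)]
B=[(96,96,10),(96,-96,10),(-96,-96,10),(-96,96,10),(76,0,10),(0,0,55),(25.5,-71.5,10),(25.5,-48.5,10),(90.5,-48.5,10),(-90.5,-71.5,10),(-90.5,-48.5,10),(-25.5,-48.5,10),(-90.5,48.5,10),(-90.5,71.5,10),(-25.5,71.5,10),(25.5,48.5,10),(25.5,71.5,10),(90.5,71.5,10)]
b=[(700,382),(178,443),(57,123),(535,75),(428,375),(378,147),(200,308),(260,303),(303,417),(125,122),(178,117),(218,213),(415,92),(468,87),(518,183),(512,270),(573,267),(628,378)]
C=[(0,0,108),(76,0,80),(105,105,39),(105,-105,39),(-105,-105,39)];c=[(358,272),(335,97),(65,75),(562,62),(592,560)]
D=[(0,0,108),(76,0,80),(105,105,39),(105,-105,39),(-105,-105,39),(-105,105,39)];d=[(347,177),(435,356),(715,380),(207,600),(40,255),(487,95)]
for nm,t,s,x0 in (("cover",(A,a),(B,b),(.5,.2,-.3)),("cell",(C,c),(D,d),(.5,-.15,0))):
    o=[("top",t[0],u(t[1],5,(145,220) if nm=="cover" else (350,215))),("scene",s[0],u(s[1],5,(330,170)) if nm=="cover" else u(s[1],4,(100,210)))]
    for oo in (o,o[:1],o[1:]):
        p,r=fit(oo,x0);print(nm,p,np.abs(r).mean(0))
    p,r=fit(o,x0);print(r)
E
python3 fit0.py
```

```text
cover [ 0.524   0.2169 -0.3628] [0.6343 1.0066]
cover [ 0.5221  0.2166 -0.3569] [0.4042 0.4448]
cover [ 0.5268  0.216  -0.3705] [0.5657 0.4126]
[[ 0.4702 -2.2403]
 [ 0.2737 -1.1048]
 [-1.8402 -1.1898]
 [-0.8391  0.2478]
 [-0.1135 -0.8692]
 [ 0.2482 -1.3481]
 [ 0.236  -1.0006]
 [ 0.5351 -1.4329]
 [-0.4285 -1.0824]
 [-0.2795 -0.654 ]
 [ 0.2516 -1.3989]
 [-0.4354 -1.2801]
 [ 0.4381 -0.7755]
 [-0.4757 -0.7413]
 [-0.8944 -0.8054]
 [-0.3363 -0.6184]
 [ 0.6463 -0.3982]
 [ 0.0862 -0.5567]
 [ 0.08   -1.0592]
 [ 0.1121 -0.5921]
 [-0.5631 -1.738 ]
 [-3.1364 -1.7661]
 [-0.5437 -0.8063]
 [-0.506  -0.8312]
 [-1.1078 -0.9222]
 [-0.9412 -1.3123]
 [ 0.5808 -0.6718]
 [-1.3646 -1.1501]
 [-0.6126 -1.3301]
 [ 0.1015 -0.3502]
 [-0.8732 -1.2302]
 [-0.4673 -1.3742]
 [ 0.4676 -0.9618]
 [-0.8788 -0.4778]
 [-1.3108 -1.2223]
 [ 0.3601 -0.6964]]
cell [ 0.5166 -0.2008 -0.007 ] [1.9868 2.7713]
cell [ 0.5124 -0.199  -0.0201] [1.7547 2.0507]
cell [ 0.5199 -0.2023  0.0023] [2.1546 1.7755]
[[-0.0493 -1.1829]
 [ 0.0194 -2.0748]
 [-1.7779 -5.5645]
 [ 2.6301 -5.3529]
 [ 4.4574 -0.6482]
 [-0.8563 -1.0589]
 [-0.092  -1.1003]
 [ 3.5454 -1.9282]
 [-1.1896 -0.8926]
 [-5.4529 -4.3467]
 [ 1.7848 -6.3337]]
```

```bash
cat > fit1.py <<'E'
from h import *
u=lambda a,k,o:(np.array(a,float)+.5)/k-.5+np.array(o)
c=u([(358,272),(335,97),(114,105),(125,515),(534,95),(558,503)],5,(350,215))
d=u([(347,177),(435,356),(480,103),(650,355),(85,243),(235,530)],4,(100,210))
def M(L):return [(0,0,108),(76,0,80),(-L,84,47),(L,84,47),(-L,-84,47),(L,-84,47)]
i=[0,1,3,2,5,4]
for w in ((1,1),(1,0),(0,1)):
    g=lambda q:np.concatenate([w[0]*(proj("top",place(q,np.array(M(q[3]*1000))[i]))-c).ravel(),w[1]*(proj("scene",place(q,M(q[3]*1000)))-d).ravel()])
    r=least_squares(g,[.51,-.2,0,.085]);print(r.x);print(r.fun.reshape(-1,2))
E
python3 fit1.py
```

```text
[ 0.5169 -0.2008 -0.0163  0.0832]
[[-0.0705 -1.3619]
 [ 0.3601 -2.2516]
 [-0.0944 -2.7915]
 [ 0.3668 -1.5209]
 [-0.1491 -1.976 ]
 [ 0.229  -0.3858]
 [-0.755  -0.9318]
 [-0.4301 -0.7812]
 [-1.9004 -0.6974]
 [ 0.6562 -2.5258]
 [-0.1043 -1.779 ]
 [-0.9169 -3.5377]]
[ 0.5135 -0.2005 -0.0121  0.0816]
[[-0.1526  0.4376]
 [ 0.1152 -0.539 ]
 [-0.341  -0.1975]
 [ 0.4153 -0.3833]
 [-0.3391  0.2743]
 [ 0.2886  0.3889]
 [-0.     -0.    ]
 [-0.     -0.    ]
 [-0.     -0.    ]
 [-0.     -0.    ]
 [-0.     -0.    ]
 [-0.     -0.    ]]
[ 0.5207 -0.2015 -0.0205  0.084 ]
[[ 0.     -0.    ]
 [ 0.     -0.    ]
 [ 0.     -0.    ]
 [ 0.     -0.    ]
 [ 0.     -0.    ]
 [ 0.     -0.    ]
 [-0.1788  0.6932]
 [ 0.0279  1.1156]
 [-1.2265  0.4722]
 [ 1.5799 -0.259 ]
 [ 0.2519 -0.7172]
 [-0.528  -1.2585]]
```

```bash
cat >> h.py <<'E'
def yaw(s):
    m=R.from_quat(np.array(s["ee_rot"])[[1,2,3,0]]).as_matrix();return np.arctan2(m[1,0],m[0,0])
def plan(x,y,z,yw,n,grip,start=None):
    s=get_state();p=np.array(s["position"]) if start is None else np.array(start[:3]);t=yaw(s) if start is None else start[3]
    d=(np.array([x,y,z])-p)*1000/n;dy=(yw-t)
    dy/=n
    out=[]
    for k in range(n):
        a=t+dy*k
        tx=np.cos(a)*d[0]+np.sin(a)*d[1];ty=np.sin(a)*d[0]-np.cos(a)*d[1]
        out.append([0,0,round(-np.degrees(dy),2),round(tx,1),round(ty,1),round(-d[2],1),grip])
    print("from",p,t,"q6",s["qpos"][5]);print(",".join(str(v) for r in out for v in r))
E
python3 - <<'E'
from h import *
plan(.523,.217,.2,np.pi-.363,14,1)
E
```

```text
from [ 0.1774 -0.5465  0.2305] 0.3137457866982242 q6 -0.12097796642714995
0,0,-10.09,40.3,-44.3,2.2,1,0,0,-10.09,47.4,-36.5,2.2,1,0,0,-10.09,53.1,-27.6,2.2,1,0,0,-10.09,57.1,-17.9,2.2,1,0,0,-10.09,59.4,-7.6,2.2,1,0,0,-10.09,59.8,2.9,2.2,1,0,0,-10.09,58.4,13.3,2.2,1,0,0,-10.09,55.1,23.3,2.2,1,0,0,-10.09,50.2,32.6,2.2,1,0,0,-10.09,43.7,40.9,2.2,1,0,0,-10.09,35.9,47.9,2.2,1,0,0,-10.09,26.9,53.5,2.2,1,0,0,-10.09,17.1,57.4,2.2,1,0,0,-10.09,6.8,59.5,2.2,1
```

Request:
drive_tool(targets=[0,0,-10.1,40.3,-44.3,2.2,1,0,0,-10.1,47.4,-36.5,2.2,1,0,0,-10.1,53.1,-27.6,2.2,1,0,0,-10.1,57.1,-17.9,2.2,1,0,0,-10.1,59.4,-7.6,2.2,1,0,0,-10.1,59.8,2.9,2.2,1,0,0,-10.1,58.4,13.3,2.2,1,0,0,-10.1,55.1,23.3,2.2,1,0,0,-10.1,50.2,32.6,2.2,1,0,0,-10.1,43.7,40.9,2.2,1,0,0,-10.1,35.9,47.9,2.2,1,0,0,-10.1,26.9,53.5,2.2,1])

```text
clock: 1.6
position: [0.4731, 0.1098, 0.2046]
ee_rot: [0.0, 0.346, 0.938, -0.0]
contact_force: [1.1, -1.2, -0.1]
width: 0.0854
```

Request:
drive_tool(targets=[0,0,-10.1,17.1,57.4,2.2,1,0,0,-10.1,6.8,59.5,2.2,1,0,0,0,0,0,0,1,0,0,0,0,0,0,1])

```text
clock: 2.1
position: [0.5211, 0.2167, 0.1997]
ee_rot: [-0.001, 0.179, 0.984, -0.001]
contact_force: [0.5, -0.5, -0.3]
width: 0.0851
```

Run:
```python
from h import *
for n in("scene","top"): cv2.imwrite(f"pics/{n}1.png",get_image(n)[:,:,::-1])
s=get_state();print(s["clock"],s["position"],yaw(s),s["qpos"])
P=s["position"]
for n in("scene","top"): print(n,proj(n,[P]))
```

```text
2.2 [0.5212 0.2158 0.2003] 2.780033794187638 [ 0.2697  0.2792  1.579  -0.0006  1.2846 -0.9394]
scene [[413.1319 127.7545]]
top [[186.8311 262.8618]]
```

View pics/scene1.png

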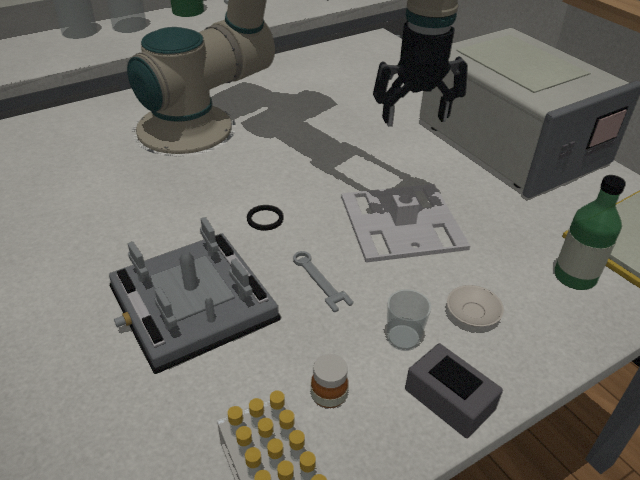

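View pics/top1.png

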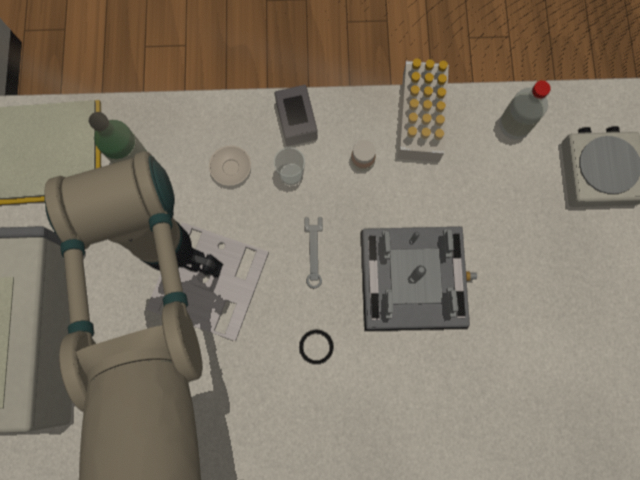

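Run:
```python
from h import *
s=cv2.imread("pics/scene1.png")
cv2.imwrite("pics/g1.png",cv2.resize(s[50:140,360:480],None,fx=6,fy=6,interpolation=cv2.INTER_CUBIC))
a=2.78;y=np.array([np.sin(a),-np.cos(a),0]);x=np.array([np.cos(a),np.sin(a),0])
P=np.array([.5212,.2158,.2003+.013])
for sg in(-1,1):
  for w in(-11,0,11):
    print(sg,w,proj("scene",[P+sg*.0425*y+x*w/1000])*1, (proj("scene",[P+sg*.0425*y+x*w/1000])-[360,50])*6)
```

```text
-1 -11 [[391.341  126.4434]] [[188.046  458.6606]]
-1 0 [[389.4243 123.0433]] [[176.546  438.2597]]
-1 11 [[387.5382 119.6972]] [[165.229  418.1833]]
1 -11 [[440.7537 122.0944]] [[484.5219 432.5663]]
1 0 [[438.4711 118.7732]] [[470.8266 412.6392]]
1 11 [[436.2244 115.5042]] [[457.3462 393.025 ]]
```

View pics/g1.png

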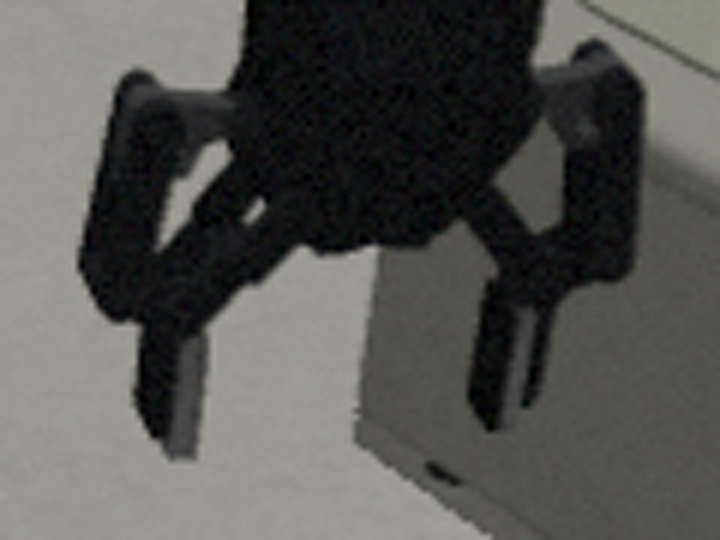

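Run:
```python
from h import *
plan(.5250,.2165,.020,np.pi-.363,5,1)
```

```text
from [0.5212 0.2158 0.2003] 2.780033794187638 q6 -0.9394042263660688
0,0,0.02,-0.7,0.4,36.1,1,0,0,0.02,-0.7,0.4,36.1,1,0,0,0.02,-0.7,0.4,36.1,1,0,0,0.02,-0.7,0.4,36.1,1,0,0,0.02,-0.7,0.4,36.1,1
```

Request:
drive_tool(targets=[0,0,0,-0.7,0.4,45,1,0,0,0,-0.7,0.4,45,1,0,0,0,-0.7,0.4,45,1,0,0,0,-0.7,0.4,30,1,0,0,0,-0.7,0.4,15,1,0,0,0,0,0,0,1,0,0,0,0,0,0,0,0,0,0,0,0,0,0,0,0,0,0,0,0,0,0,0,0,0,0,0,0], grip_force=80)

```text
clock: 3.45
position: [0.5266, 0.2177, 0.0219]
ee_rot: [0.001, 0.179, 0.984, 0.0]
contact_force: [-1.0, -1.4, 5.6]
width: 0.039
```

Run:
```python
from h import *
s=get_state();print(s["clock"],s["position"],yaw(s),s["width"],s["contact_force"])
cv2.imwrite("pics/g2.png",cv2.resize(get_image("scene")[100:290,320:490,::-1],None,fx=3,fy=3,interpolation=cv2.INTER_CUBIC))
```

```text
3.45 [0.5266 0.2177 0.0219] 2.782197707425408 0.038969940674732674 [-0.9502 -1.4097  5.6498]
```

View pics/g2.png

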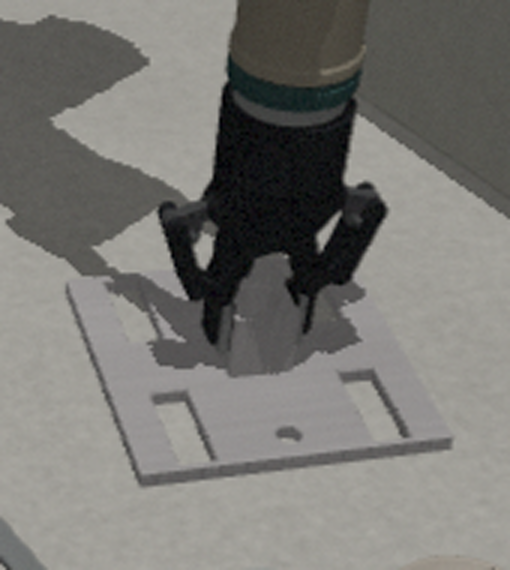

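Run:
```python
from h import *
s=get_state()
plan(.5195,-.2000,.152,np.pi-.016,9,0,start=(.5266,.2177,.172,2.7822))
```

```text
from [0.5266 0.2177 0.172 ] 2.7822 q6 -0.9404176121987275
0,0,-2.19,-15.6,-43.7,2.2,0,0,0,-2.19,-13.9,-44.3,2.2,0,0,0,-2.19,-12.2,-44.8,2.2,0,0,0,-2.19,-10.5,-45.2,2.2,0,0,0,-2.19,-8.8,-45.6,2.2,0,0,0,-2.19,-7.0,-45.9,2.2,0,0,0,-2.19,-5.3,-46.1,2.2,0,0,0,-2.19,-3.5,-46.3,2.2,0,0,0,-2.19,-1.7,-46.4,2.2,0
```

Request:
drive_tool(targets=[0,0,0,0,0,-25,0,0,0,0,0,0,-45,0,0,0,0,0,0,-45,0,0,0,0,0,0,-35,0,0,0,0,0,0,0,0])

```text
clock: 4.12
position: [0.5274, 0.2183, 0.1727]
ee_rot: [0.003, 0.179, 0.984, 0.001]
contact_force: [0.6, -0.2, -6.7]
width: 0.0391
```

Lifted (about 6.7 N load). Carry it over to the cell.

Request:
drive_tool(targets=[0,0,-2.2,-15.6,-43.7,2.2,0,0,0,-2.2,-13.9,-44.3,2.2,0,0,0,-2.2,-12.2,-44.8,2.2,0,0,0,-2.2,-10.5,-45.2,2.2,0,0,0,-2.2,-8.8,-45.6,2.2,0,0,0,-2.2,-7.0,-45.9,2.2,0,0,0,-2.2,-5.3,-46.1,2.2,0,0,0,-2.2,-3.5,-46.3,2.2,0,0,0,-2.2,-1.7,-46.4,2.2,0,0,0,0,0,0,0,0,0,0,0,0,0,0,0])

```text
clock: 5.5
position: [0.5174, -0.1991, 0.1483]
ee_rot: [-0.002, 0.008, 1.0, 0.002]
contact_force: [-0.2, 0.0, -6.2]
width: 0.0389
```

Run:
```python
from h import *
s=get_state();print(s["clock"],s["position"],yaw(s)-np.pi,s["width"],s["contact_force"],s["ee_rot"])
a=get_image("scene")[:,:,::-1];b=get_image("top")[:,:,::-1]
cv2.imwrite("pics/s3f.png",a);cv2.imwrite("pics/t3f.png",b)
cv2.imwrite("pics/s3.png",cv2.resize(a[130:370,90:300],None,fx=3.5,fy=3.5,interpolation=cv2.INTER_CUBIC)[:600])
cv2.imwrite("pics/t3.png",cv2.resize(b[200:350,330:500],None,fx=4,fy=4,interpolation=cv2.INTER_CUBIC))
```

```text
5.5 [ 0.5174 -0.1991  0.1483] -0.015442389297983361 0.038852781491907976 [-0.1986  0.0493 -6.2304] [-0.0022  0.0077  1.      0.0015]
```

View pics/s3f.png

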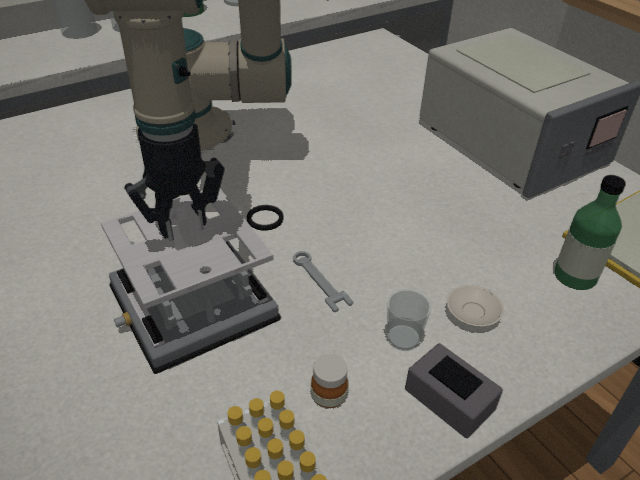

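View pics/t3.png

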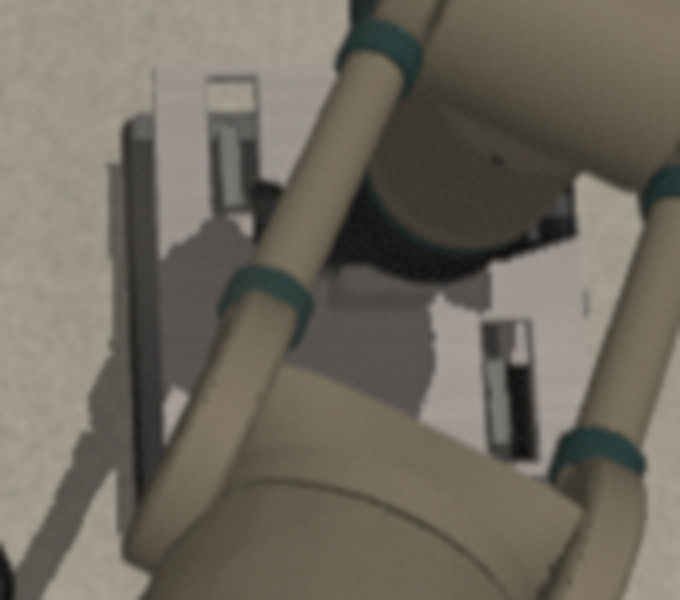

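View pics/s3.png

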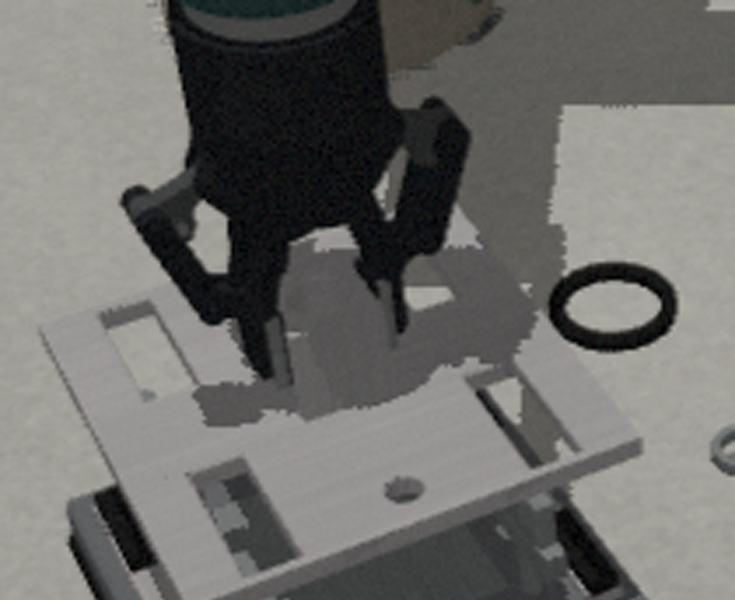

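Run:
```python
from h import *
u=lambda a,k,o:(np.array(a,float)+.5)/k-.5+np.array(o)
B=[(96,96),(-96,-96),(25.5,-71.5),(25.5,-48.5),(90.5,-48.5),(-90.5,-71.5),(-90.5,-48.5),(25.5,48.5),(25.5,71.5),(90.5,71.5),(76,0)]
b=u([(642,440),(40,328),(190,468),(245,458),(300,555),(100,315),(152,302),(467,380),(517,363),(578,448),(405,489)],3.5,(90,130))
A=[(96,96),(90.5,71.5),(90.5,48.5),(25.5,71.5),(-25.5,-48.5),(-25.5,-71.5),(-90.5,-71.5)]
a=u([(155,68),(207,78),(256,76),(215,212),(482,322),(531,320),(540,462)],4,(330,200))
for z in(134,136,138):
  f=lambda L:[(x,y,z) for x,y in L]
  for nm,o in (("both",[("top",f(A),a),("scene",f(B),b)]),("top",[("top",f(A),a)]),("scene",[("scene",f(B),b)])):
    p,r=fit(o,[.51,-.2,0]);print(z,nm,p,np.abs(r).mean(0))
  print(r)
```

```text
134 both [ 0.5151 -0.1982 -0.0203] [0.5057 0.4964]
134 top [ 0.5147 -0.199  -0.0153] [0.2421 0.2744]
134 scene [ 0.5155 -0.1979 -0.0232] [0.4245 0.5824]
[[ 0.1299 -0.1294]
 [ 0.1584 -0.5496]
 [-0.3966  1.9682]
 [-0.33   -0.6647]
 [ 0.7033  0.1579]
 [ 0.1189  0.1626]
 [ 0.0377 -0.7428]
 [-0.669  -0.3274]
 [-0.7664 -0.4062]
 [ 1.3394  1.0196]
 [-0.0197  0.2778]]
136 both [ 0.516  -0.1984 -0.0208] [0.4907 0.9415]
136 top [ 0.5143 -0.1987 -0.0154] [0.265  0.2877]
136 scene [ 0.5177 -0.1985 -0.0243] [0.4324 0.6234]
[[ 0.4328 -0.0704]
 [-0.0214 -0.7223]
 [-0.5381  1.9664]
 [-0.4108 -0.6743]
 [ 0.6268  0.2678]
 [-0.0063 -0.0071]
 [-0.0361 -0.9158]
 [-0.5126 -0.366 ]
 [-0.5578 -0.451 ]
 [ 1.5798  1.0782]
 [ 0.0336  0.3386]]
138 both [ 0.5171 -0.1985 -0.0225] [0.4914 1.5262]
138 top [ 0.5139 -0.1984 -0.0155] [0.2879 0.301 ]
138 scene [ 0.5198 -0.1991 -0.0254] [0.5013 0.695 ]
[[ 0.7385 -0.0141]
 [-0.2012 -0.8979]
 [-0.6789  1.9621]
 [-0.4907 -0.6863]
 [ 0.5516  0.3756]
 [-0.1312 -0.1796]
 [-0.1095 -1.0917]
 [-0.3543 -0.4074]
 [-0.3471 -0.4985]
 [ 1.8229  1.1344]
 [ 0.0886  0.3971]]
```

Request:
drive_tool(targets=[0,0,0,-0.5,-2.0,0,0,0,0,0,0,0,8,0,0,0,0,0,0,8,0,0,0,0,0,0,8,0,0,0,0,0,0,8,0,0,0,0,0,0,0,0])

```text
clock: 6.35
position: [0.5189, -0.2017, 0.1177]
ee_rot: [-0.001, 0.007, 1.0, 0.0]
contact_force: [-0.4, 0.1, -4.9]
width: 0.0395
```

Run:
```python
from h import *
s=get_state();print(s["clock"],s["position"],yaw(s)-np.pi,s["width"],s["contact_force"],s["moment"])
a=get_image("scene")[:,:,::-1];b=get_image("top")[:,:,::-1]
cv2.imwrite("pics/s4.png",cv2.resize(a[180:370,90:300],None,fx=3.5,fy=3.5,interpolation=cv2.INTER_CUBIC)[:600])
cv2.imwrite("pics/t4.png",cv2.resize(b[200:350,330:500],None,fx=4,fy=4,interpolation=cv2.INTER_CUBIC))
```

```text
6.35 [ 0.5189 -0.2017  0.1177] -0.014390026339478279 0.03948937765345769 [-0.351   0.0838 -4.8971] [ 0.0111  0.0244 -0.0604]
```

View pics/s4.png

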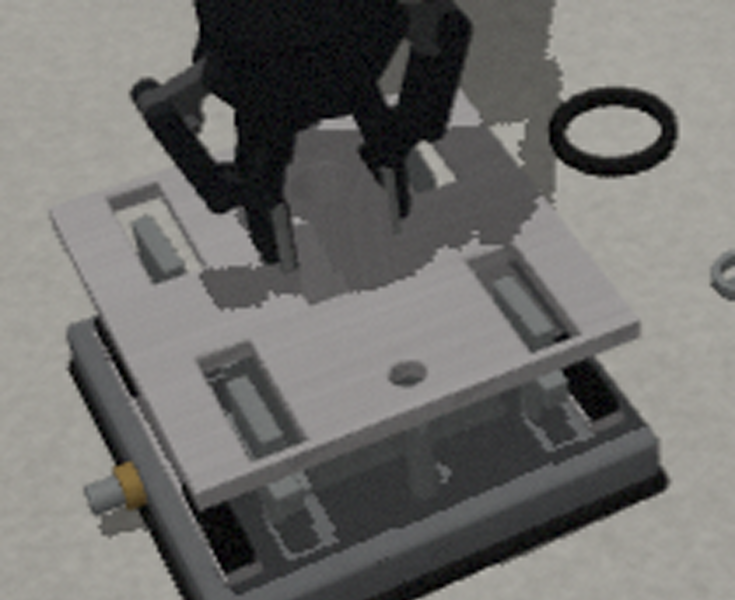

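View pics/t4.png

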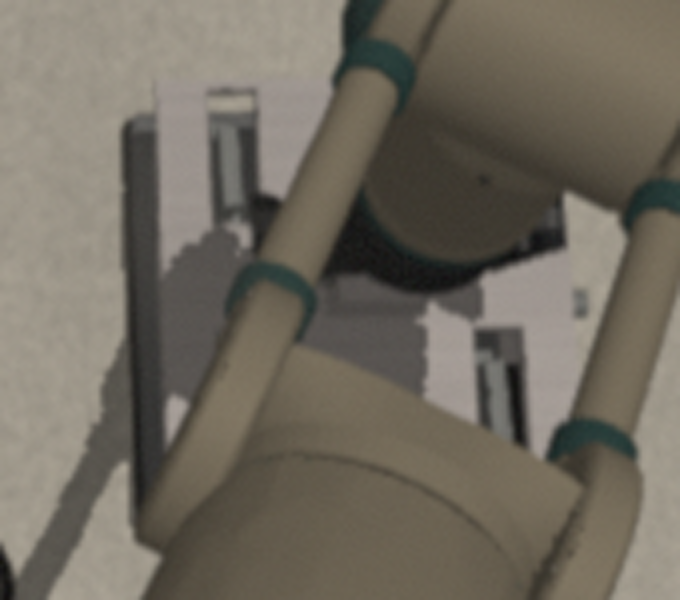

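Request:
drive_tool(targets=[0,0,0,0,0,7,0,0,0,0,0,0,7,0,0,0,0,0,0,7,0,0,0,0,0,0,7,0,0,0,0,0,0,7,0,0,0,0,0,0,7,0,0,0,0,0,0,0,0])

```text
clock: 7.32
position: [0.5187, -0.2015, 0.0755]
ee_rot: [-0.001, 0.007, 1.0, 0.001]
contact_force: [-3.1, 1.4, -8.1]
width: 0.0387
```

Request:
drive_tool(targets=[0,0,0,0.3,0,3,0,0,0,0,0.2,0,3,0,0,0,0,0,0,1,0,0,0,0,0,0,0,0])

```text
clock: 7.82
position: [0.5187, -0.2017, 0.0697]
ee_rot: [-0.0, 0.007, 1.0, 0.0]
contact_force: [-4.7, 2.6, -4.6]
width: 0.0389
```

Request:
drive_tool(targets=[0,0,0,0.5,0,1,0,0,0,0,0,0,0.5,0,0,0,0,0,0,0,0])

```text
clock: 8.2
position: [0.5186, -0.2017, 0.0685]
ee_rot: [0.0, 0.007, 1.0, 0.0]
contact_force: [-4.8, 2.5, -2.7]
width: 0.0392
```

Request:
drive_tool(targets=[0,0,0,0,0,0,0.7,0,0,0,0,0,0,0.7,0,0,0,0,0,0,0.7,0,0,0,0,0,-25,0.7,0,0,0,0,0,-35,0.7,0,0,0,0,0,0,0.7])

```text
clock: 8.95
position: [0.5211, -0.2034, 0.1313]
ee_rot: [0.004, 0.007, 1.0, -0.002]
contact_force: [0.5, -0.1, -0.8]
width: 0.0592
```

Run:
```python
from h import *
s=get_state();print(s["clock"],s["position"],yaw(s)-np.pi,s["width"],s["contact_force"],s["moment"])
a=get_image("scene")[:,:,::-1];b=get_image("top")[:,:,::-1]
cv2.imwrite("pics/s5.png",cv2.resize(a[220:370,90:300],None,fx=3.5,fy=3.5,interpolation=cv2.INTER_CUBIC)[:600])
cv2.imwrite("pics/t5.png",cv2.resize(b[200:350,330:500],None,fx=4,fy=4,interpolation=cv2.INTER_CUBIC))
```

```text
8.95 [ 0.5211 -0.2034  0.1313] -0.01437413141824484 0.05923641694743534 [ 0.5178 -0.0522 -0.786 ] [ 0.0208  0.0248 -0.0055]
```

View pics/s5.png

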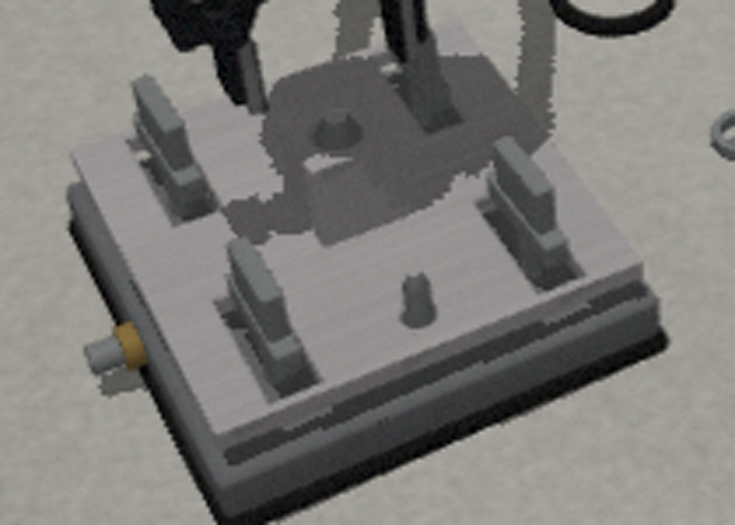

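View pics/t5.png

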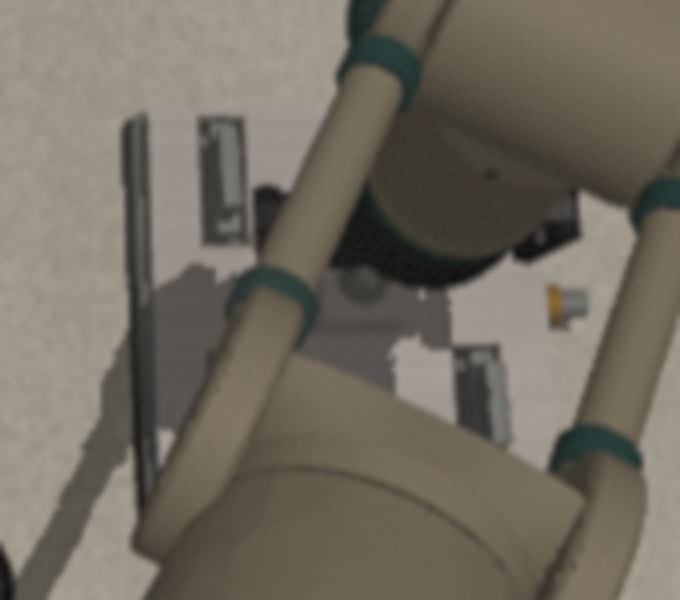

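```bash
cat >> h.py <<'E'
def bars(cx,cy,cyaw):
    return {k:place((cx,cy,cyaw),[(x,y,0)])[0,:2] for k,x,y in((1,58,60),(2,-58,60),(3,-58,-60),(4,58,-60))}
E
python3 - <<'E'
from h import *
b=bars(.5165,-.2017,-.0155);print(b)
plan(*b[1],.130,np.pi-.0155,2,.5)
E
```

```text
{1: array([ 0.5754, -0.1426]), 2: array([ 0.4594, -0.1408]), 3: array([ 0.4576, -0.2608]), 4: array([ 0.5736, -0.2626])}
from [ 0.5188 -0.2022  0.1284] 3.127222505880531 q6 -2.052886230144126
0,0,0.03,-27.9,30.2,-0.8,0.5,0,0,0.03,-27.9,30.2,-0.8,0.5
```

Request:
drive_tool(targets=[0,0,0,-28,30,-0.8,0.5,0,0,0,-28,30,-0.8,0.5,0,0,0,0,0,25,0.5,0,0,0,0,0,25,0.5,0,0,0,0,0,3,0.5,0,0,0,0,0,0,0.5], grip_force=40)

```text
clock: 9.8
position: [0.5752, -0.1429, 0.0764]
ee_rot: [-0.0, 0.007, 1.0, 0.0]
contact_force: [0.3, 0.1, -0.6]
width: 0.0428
```

Request:
drive_tool(targets=[0,0,0,0,0,0,0,0,0,0,0,0,0,0,0,0,0,0,0,0,0,0,0,0,0,0,0,0])

```text
clock: 10.3
position: [0.5761, -0.142, 0.0778]
ee_rot: [0.001, 0.007, 1.0, 0.0]
contact_force: [1.2, 4.2, 6.3]
width: 0.009
```

Run:
```python
from h import *
s=get_state();print(s["clock"],s["position"],yaw(s)-np.pi,s["width"],s["contact_force"],s["moment"])
a=get_image("scene")[:,:,::-1]
cv2.imwrite("pics/s6.png",cv2.resize(a[180:370,90:300],None,fx=3.2,fy=3.2,interpolation=cv2.INTER_CUBIC)[:600])
```

```text
10.3 [ 0.5761 -0.142   0.0778] -0.01464653298659302 0.009026719852768803 [1.2191 4.2293 6.3028] [ 0.8106 -0.1409  0.0367]
```

View pics/s6.png

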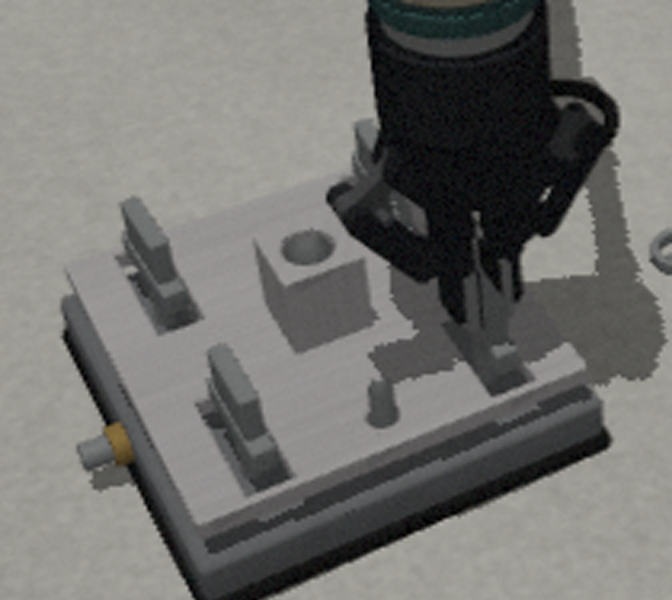

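Request:
drive_tool(targets=[0,0,8,0,0.7,0,0,0,0,9,0,0,0.4,0,0,0,9,0,0,0.4,0,0,0,9,0,0,0.4,0,0,0,10,0,0,0.4,0,0,0,0,0,0,0,0])

```text
clock: 11.1
position: [0.5752, -0.1439, 0.0755]
ee_rot: [0.001, 0.388, 0.922, -0.001]
contact_force: [-1.1, -4.0, 1.3]
width: 0.0089
```

Run:
```python
from h import *
s=get_state();print(s["clock"],s["position"],yaw(s)-np.pi,s["width"],s["contact_force"],s["moment"],s["qpos"])
```

```text
11.1 [ 0.5752 -0.1439  0.0755] -0.7972306047882833 0.008921819562158612 [-1.0916 -4.0365  1.2505] [-0.6232  0.204  -0.1263] [-0.3605  0.4259  1.691  -0.0036  1.0238 -1.1322]
```

Run:
```python
from h import *
b=bars(.515,-.2012,-.0155);print(b)
plan(*b[3],.1255,np.pi-.0155,5,.4,start=(.5752,-.1435,.1255,np.pi-.797))
```

```text
{1: array([ 0.5739, -0.1421]), 2: array([ 0.4579, -0.1403]), 3: array([ 0.4561, -0.2603]), 4: array([ 0.5721, -0.2621])}
from [ 0.5752 -0.1435  0.1255] 2.344592653589793 q6 -1.1321903028204998
0,0,-8.96,-0.1,-33.4,-0.0,0.4,0,0,-8.96,5.1,-33.0,-0.0,0.4,0,0,-8.96,10.2,-31.8,-0.0,0.4,0,0,-8.96,15.0,-29.8,-0.0,0.4,0,0,-8.96,19.5,-27.1,-0.0,0.4
```

Request:
drive_tool(targets=[0,0,0,0,0,0,0.4,0,0,0,0,0,0,0.4,0,0,0,0,0,-25,0.4,0,0,0,0,0,-25,0.4,0,0,0,0,0,0,0.4])

```text
clock: 11.72
position: [0.5768, -0.1424, 0.1269]
ee_rot: [0.002, 0.389, 0.921, 0.0]
contact_force: [0.3, 0.3, -0.8]
width: 0.0341
```

Request:
drive_tool(targets=[0,0,-9,-0.1,-33.7,0,0.5,0,0,-9,5.1,-33.3,0,0.5,0,0,-9,10.2,-32.1,0,0.5,0,0,-9,15.2,-30.1,0,0.5,0,0,-8.8,19.7,-27.4,0,0.5,0,0,0,0,0,0,0.5])

```text
clock: 12.48
position: [0.4532, -0.2607, 0.1241]
ee_rot: [-0.001, 0.01, 1.0, 0.001]
contact_force: [0.9, 1.1, 0.3]
width: 0.0424
```

Run:
```python
from h import *
b=bars(.515,-.2012,-.0155)
plan(*b[3],.078,np.pi-.0155,2,.5)
```

```text
from [ 0.4532 -0.2607  0.1241] 3.120985026345996 q6 -2.2049221451042444
0,0,-0.15,-1.4,0.2,23.0,0.5,0,0,-0.15,-1.4,0.2,23.0,0.5
```

Request:
drive_tool(targets=[0,0,-0.2,-1.2,0.2,23,0.5,0,0,0,-1,0.2,23,0.5,0,0,0,0,0,0,0.5,0,0,0,0,0,0,0,0,0,0,0,0,0,0,0,0,0,0,0,0,0,0,0,0,0,0,0,0])

```text
clock: 13.35
position: [0.4581, -0.2608, 0.08]
ee_rot: [0.001, 0.007, 1.0, -0.001]
contact_force: [0.7, -3.2, 0.8]
width: 0.0088
```

Run:
```python
from h import *
s=get_state();print(s["clock"],s["position"],yaw(s)-np.pi,s["width"],s["contact_force"],s["moment"],s["qpos"])
```

```text
13.35 [ 0.4581 -0.2608  0.08  ] -0.014249987746171033 0.00880390040770284 [ 0.6648 -3.2339  0.7527] [-0.4741 -0.1688  0.0683] [-0.6491  0.3355  1.8329 -0.0006  0.9701 -2.2053]
```

Request:
drive_tool(targets=[0,0,7,1.5,-0.4,0.5,0,0,0,9.5,0,0,0.4,0,0,0,9.5,0,0,0.4,0,0,0,9.5,0,0,0.4,0,0,0,10,0,0,0.4,0,0,0,0,0,0,0,0])

```text
clock: 14.1
position: [0.4575, -0.2621, 0.0777]
ee_rot: [0.003, 0.394, 0.919, -0.001]
contact_force: [2.9, -5.3, -2.1]
width: 0.0089
```

Run:
```python
from h import *
s=get_state();print(s["clock"],s["position"],yaw(s)-np.pi,s["width"],s["contact_force"],s["moment"],s["qpos"])
b=bars(.515,-.2012,-.0155)
```

```text
14.1 [ 0.4575 -0.2621  0.0777] -0.8100100068579938 0.008874512957722227 [ 2.9274 -5.2638 -2.053 ] [-0.8699 -0.4197 -0.0325] [-0.6518  0.3374  1.8373 -0.0008  0.9614 -1.4121]
```

Request:
drive_tool(targets=[0,0,0,0,0,0,0.4,0,0,0,0,0,0,0.4,0,0,0,0,0,-25,0.4,0,0,0,0,0,-25,0.4,0,0,0,0,0,0,0.4])

```text
clock: 14.72
position: [0.4567, -0.2605, 0.1287]
ee_rot: [0.002, 0.393, 0.919, -0.0]
contact_force: [0.5, 0.9, -0.9]
width: 0.034
```

Run:
```python
from h import *
b=bars(.515,-.2012,-.0155)
plan(*b[2],.126,np.pi-.0155,5,.5)
```

```text
from [ 0.4567 -0.2605  0.1287] 2.3331527293473497 q6 -1.4135181766626819
0,0,-9.09,17.2,16.8,0.5,0.5,0,0,-9.09,14.3,19.3,0.5,0.5,0,0,-9.09,11.1,21.3,0.5,0.5,0,0,-9.09,7.6,22.8,0.5,0.5,0,0,-9.09,3.9,23.7,0.5,0.5
```

Request:
drive_tool(targets=[0,0,-9.1,17.2,16.8,0.5,0.5,0,0,-9.1,14.3,19.3,0.5,0.5,0,0,-9.1,11.1,21.3,0.5,0.5,0,0,-9.1,7.6,22.8,0.5,0.5,0,0,-9.1,3.9,23.7,0.5,0.5,0,0,0,0,0,0,0.5,0,0,0,0,0,0,0.5])

```text
clock: 15.6
position: [0.4568, -0.1402, 0.1241]
ee_rot: [-0.0, 0.008, 1.0, -0.0]
contact_force: [0.4, -1.0, 0.7]
width: 0.0424
```

Run:
```python
from h import *
b=bars(.515,-.2015,-.0155)
plan(*b[2],.078,np.pi-.0155,2,.5)
```

```text
from [ 0.4568 -0.1402  0.1241] 3.1259174152995666 q6 -1.9980838852073868
0,0,-0.01,-0.6,-0.2,23.0,0.5,0,0,-0.01,-0.6,-0.2,23.0,0.5
```

Request:
drive_tool(targets=[0,0,0,-0.5,-0.2,23,0.5,0,0,0,-0.5,-0.2,23,0.5,0,0,0,0,0,0.5,0.5,0,0,0,0,0,0,0,0,0,0,0,0,0,0,0,0,0,0,0,0,0,0,0,0,0,0,0,0])

```text
clock: 16.48
position: [0.4588, -0.1409, 0.0791]
ee_rot: [0.001, 0.007, 1.0, -0.001]
contact_force: [-0.3, 0.1, 6.7]
width: 0.009
```

Run:
```python
from h import *
s=get_state();print(s["clock"],s["position"],yaw(s)-np.pi,s["width"],s["contact_force"],s["moment"],s["qpos"])
```

```text
16.475 [ 0.4588 -0.1409  0.0791] -0.014389388606047326 0.008985779572822082 [-0.3225  0.0803  6.7351] [-0.1017  0.1415 -0.1477] [-0.4429  0.2759  1.9322 -0.0004  0.9311 -1.999 ]
```

Request:
drive_tool(targets=[0,0,7,1,0,0,0,0,0,9.5,0,0,0.4,0,0,0,9.5,0,0,0.4,0,0,0,9.5,0,0,0.4,0,0,0,9.5,0,0,0.4,0,0,0,0,0,0,0,0])

```text
clock: 17.23
position: [0.4582, -0.1418, 0.0768]
ee_rot: [0.002, 0.388, 0.922, -0.001]
contact_force: [1.7, -5.8, -0.7]
width: 0.0088
```

Run:
```python
from h import *
s=get_state();print(s["clock"],s["position"],yaw(s)-np.pi,s["width"],s["contact_force"],s["moment"],s["qpos"])
b=bars(.515,-.2012,-.0155)
```

```text
17.225 [ 0.4582 -0.1418  0.0768] -0.7972282812251965 0.008807032318643142 [ 1.7117 -5.812  -0.6894] [-0.8436 -0.1502 -0.1208] [-0.4441  0.278   1.9363 -0.0021  0.9239 -1.2165]
```

Request:
drive_tool(targets=[0,0,0,0,0,0,0.4,0,0,0,0,0,0,0.4,0,0,0,0,0,-25,0.4,0,0,0,0,0,-25,0.4,0,0,0,0,0,0,0.4])

```text
clock: 17.85
position: [0.4581, -0.1405, 0.1279]
ee_rot: [0.002, 0.389, 0.921, 0.0]
contact_force: [-0.3, 0.2, -0.2]
width: 0.0341
```

Run:
```python
from h import *
b=bars(.515,-.2017,-.0155)
plan(*b[4],.126,np.pi-.0155,5,.5)
```

```text
from [ 0.4581 -0.1405  0.1279] 2.3427094317943147 q6 -1.2154522397501553
0,0,-8.98,-33.4,-0.7,0.4,0.5,0,0,-8.98,-32.9,-5.9,0.4,0.5,0,0,-8.98,-31.6,-11.0,0.4,0.5,0,0,-8.98,-29.5,-15.7,0.4,0.5,0,0,-8.98,-26.6,-20.1,0.4,0.5
```

Request:
drive_tool(targets=[0,0,-9,-33.4,-0.7,0.4,0.5,0,0,-9,-32.9,-5.9,0.4,0.5,0,0,-9,-31.6,-11.0,0.4,0.5,0,0,-9,-29.5,-15.7,0.4,0.5,0,0,-9,-26.6,-20.1,0.4,0.5,0,0,0,0,0,0,0.5,0,0,0,0,0,0,0.5])

```text
clock: 18.73
position: [0.5698, -0.2614, 0.1231]
ee_rot: [-0.002, 0.008, 1.0, 0.001]
contact_force: [0.1, 0.7, 0.4]
width: 0.0425
```

Run:
```python
from h import *
b=bars(.515,-.2017,-.0155)
plan(*b[4],.078,np.pi-.0155,2,.5)
```

```text
from [ 0.5698 -0.2614  0.1231] 3.1264138847495864 q6 -2.097047075403774
0,0,0.01,-1.1,-0.6,22.5,0.5,0,0,0.01,-1.1,-0.6,22.5,0.5
```

Request:
drive_tool(targets=[0,0,0,-1,-0.5,22.5,0.5,0,0,0,-0.7,-0.5,22.5,0.5,0,0,0,0,0,0.5,0.5,0,0,0,0,0,0,0,0,0,0,0,0,0,0,0,0,0,0,0,0,0,0,0,0,0,0,0,0])

```text
clock: 19.6
position: [0.5732, -0.262, 0.0803]
ee_rot: [0.001, 0.007, 1.0, 0.001]
contact_force: [-1.0, 5.1, 4.9]
width: 0.0094
```

Run:
```python
from h import *
s=get_state();print(s["clock"],s["position"],yaw(s)-np.pi,s["width"],s["contact_force"],s["moment"],s["qpos"])
```

```text
19.6 [ 0.5732 -0.262   0.0803] -0.014641971586319524 0.009441331119916588 [-1.0021  5.0938  4.8858] [ 0.7861 -0.052   0.0224] [-0.5404  0.4692  1.598   0.0026  1.0741 -2.0978]
```

Request:
drive_tool(targets=[0,0,7,1,0.5,0,0,0,0,9.5,0,0,0.4,0,0,0,9.5,0,0,0.4,0,0,0,9.5,0,0,0.4,0,0,0,9.5,0,0,0.4,0,0,0,0,0,0,0,0])

```text
clock: 20.35
position: [0.5728, -0.2626, 0.078]
ee_rot: [0.001, 0.389, 0.921, 0.001]
contact_force: [1.8, 3.1, -0.0]
width: 0.009
```

Run:
```python
from h import *
s=get_state();print(s["clock"],s["position"],yaw(s)-np.pi,s["width"],s["contact_force"],s["moment"],s["qpos"])
```

```text
20.35 [ 0.5728 -0.2626  0.078 ] -0.7984003598888734 0.009044873503031344 [ 1.8188  3.1006 -0.0387] [ 0.4843 -0.3966 -0.1322] [-0.5411  0.4706  1.6023  0.0015  1.0668 -1.3142]
```

Request:
drive_tool(targets=[0,0,4,0,0,0.2,0,0,0,4,0,0,0.2,0,0,0,0,0,0,0,0])

```text
clock: 20.72
position: [0.5727, -0.2627, 0.0775]
ee_rot: [0.001, 0.452, 0.892, 0.001]
contact_force: [2.9, 4.5, 1.3]
width: 0.0089
```

```bash
cat > st.py <<'E'
from h import *
s=get_state();print(s["clock"],s["position"],"turn~",-(yaw(s)-np.pi)-.0155,s["contact_force"],s["moment"],"tau6",s["effort"][5])
E
python3 st.py
```

```text
20.725 [ 0.5727 -0.2627  0.0775] turn~ 0.9213955854696091 [2.858  4.5274 1.3099] [ 0.6218 -0.4522 -0.073 ] tau6 0.005995164974592626
```

Request:
drive_tool(targets=[0,0,3,0,0,0.2,0,0,0,3,0,0,0.2,0,0,0,0,0,0,0,0])

```text
clock: 21.1
position: [0.5726, -0.2628, 0.0772]
ee_rot: [0.001, 0.498, 0.867, 0.001]
contact_force: [3.0, 4.1, 1.6]
width: 0.009
```

```bash
python3 st.py
```

```text
21.1 [ 0.5726 -0.2628  0.0772] turn~ 1.02617182155569 [3.     4.113  1.5681] [ 0.6307 -0.4821 -0.0423] tau6 0.00047290839574998245
```

Request:
drive_tool(targets=[0,0,2,0,0,0.1,0])

```text
clock: 21.22
position: [0.5726, -0.2628, 0.0771]
ee_rot: [0.001, 0.513, 0.859, 0.0]
contact_force: [3.7, 4.2, 1.8]
width: 0.0087
```

```bash
python3 st.py
```

```text
21.225 [ 0.5726 -0.2628  0.0771] turn~ 1.0613874908107135 [3.6682 4.1812 1.7509] [ 0.6445 -0.4393  0.0423] tau6 -0.1832584384828806
```

Request:
drive_tool(targets=[0,0,2,0,0,0.1,0])

```text
clock: 21.35
position: [0.5726, -0.2628, 0.077]
ee_rot: [0.001, 0.528, 0.849, 0.0]
contact_force: [3.1, 4.1, 1.9]
width: 0.009
```

```bash
python3 st.py
```

```text
21.35 [ 0.5726 -0.2628  0.077 ] turn~ 1.0964372266453275 [3.1316 4.1447 1.9154] [ 0.6672 -0.4186  0.0967] tau6 -0.13856878504157066
```

Request:
drive_tool(targets=[0,0,2,0,0,0.1,0])

```text
clock: 21.48
position: [0.5725, -0.2628, 0.0769]
ee_rot: [0.001, 0.542, 0.84, 0.0]
contact_force: [3.5, 3.7, 2.9]
width: 0.0085
```

```bash
python3 st.py
```

```text
21.475 [ 0.5725 -0.2628  0.0769] turn~ 1.1312545393785454 [3.4783 3.7225 2.8878] [ 0.686  -0.4165  0.0906] tau6 -0.1119857607409358
```

Request:
drive_tool(targets=[0,0,2,0,0,0.1,0])

```text
clock: 21.6
position: [0.5725, -0.2628, 0.0769]
ee_rot: [0.001, 0.557, 0.831, 0.0]
contact_force: [3.3, 4.5, 2.5]
width: 0.0089
```

```bash
python3 st.py
```

```text
21.6 [ 0.5725 -0.2628  0.0769] turn~ 1.1660283686431185 [3.3305 4.4781 2.5407] [ 0.6721 -0.3752  0.1843] tau6 -0.04559246823191643
```

Request:
drive_tool(targets=[0,0,2,0,0,0.1,0])

```text
clock: 21.72
position: [0.5725, -0.2628, 0.0768]
ee_rot: [0.001, 0.571, 0.821, 0.0]
contact_force: [3.6, 4.1, 3.5]
width: 0.009
```

```bash
python3 st.py
```

```text
21.725 [ 0.5725 -0.2628  0.0768] turn~ 1.2006253101850468 [3.6184 4.1415 3.503 ] [ 0.6515 -0.4286  0.2344] tau6 0.021637168829329312
```

Request:
drive_tool(targets=[0,0,1.5,0,0,0.1,0])

```text
clock: 21.85
position: [0.5725, -0.2629, 0.0768]
ee_rot: [0.001, 0.582, 0.813, 0.0]
contact_force: [3.0, 3.9, 3.9]
width: 0.0091
```

```bash
python3 st.py
```

```text
21.85 [ 0.5725 -0.2629  0.0768] turn~ 1.226443153639722 [3.0056 3.8642 3.8994] [ 0.7407 -0.394   0.2916] tau6 0.18636963330209255
```

Request:
drive_tool(targets=[0,0,1.5,0,0,0.1,0])

```text
clock: 21.98
position: [0.5724, -0.2628, 0.0767]
ee_rot: [0.001, 0.592, 0.806, 0.0]
contact_force: [3.2, 4.7, 4.2]
width: 0.0091
```

```bash
python3 st.py
```

```text
21.975 [ 0.5724 -0.2628  0.0767] turn~ 1.252622222477685 [3.2042 4.7322 4.2251] [ 0.6949 -0.3214  0.3347] tau6 0.17693348228931427
```

Request:
drive_tool(targets=[0,0,0,0,0,0,0])

```text
clock: 22.1
position: [0.5724, -0.2629, 0.0768]
ee_rot: [0.001, 0.592, 0.806, 0.0]
contact_force: [3.3, 5.0, 3.9]
width: 0.009
```

```bash
python3 st.py
```

```text
22.1 [ 0.5724 -0.2629  0.0768] turn~ 1.252289817865382 [3.2653 4.9637 3.9195] [ 0.7378 -0.3672  0.2209] tau6 0.27989622205495834
```

Request:
drive_tool(targets=[0,0,0,0,0,0,0.35,0,0,0,0,0,0,0.35,0,0,0,0,0,-25,0.35,0,0,0,0,0,-25,0.35,0,0,0,0,0,0,0.35])

```text
clock: 22.72
position: [0.5727, -0.2643, 0.1277]
ee_rot: [0.002, 0.593, 0.805, -0.0]
contact_force: [0.4, 0.2, -0.7]
width: 0.0303
```

Run:
```python
from h import *
plan(.4577,-.1410,.126,np.pi-.797,4,.4)
```

```text
from [ 0.5727 -0.2643  0.1277] 1.870993314607665 q6 -0.8418841411228374
0,0,-6.78,38.0,-18.3,0.4,0.4,0,0,-6.78,39.9,-13.7,0.4,0.4,0,0,-6.78,41.2,-8.9,0.4,0.4,0,0,-6.78,42.0,-4.0,0.4,0.4
```

Request:
drive_tool(targets=[0,0,-6.8,38,-18.3,0.4,0.4,0,0,-6.8,39.9,-13.7,0.4,0.4,0,0,-6.8,41.2,-8.9,0.4,0.4,0,0,-6.8,42,-4,0.4,0.4,0,0,0,0,0,0,0.4,0,0,0,0,0,0,0.4])

```text
clock: 23.48
position: [0.457, -0.1399, 0.1239]
ee_rot: [0.0, 0.388, 0.922, -0.0]
contact_force: [-0.4, -0.9, 0.1]
width: 0.0343
```

Run:
```python
from h import *
plan(.4577,-.1410,.076,np.pi-.797,2,.4)
cv2.imwrite("pics/s7.png",cv2.resize(get_image("scene")[180:370,90:300,::-1],None,fx=3.2,fy=3.2,interpolation=cv2.INTER_CUBIC)[:600])
```

```text
from [ 0.457  -0.1399  0.1239] 2.3451867913536253 q6 -1.2164215976702804
0,0,0.02,-0.6,-0.1,23.9,0.4,0,0,0.02,-0.6,-0.1,23.9,0.4
```

View pics/s7.png

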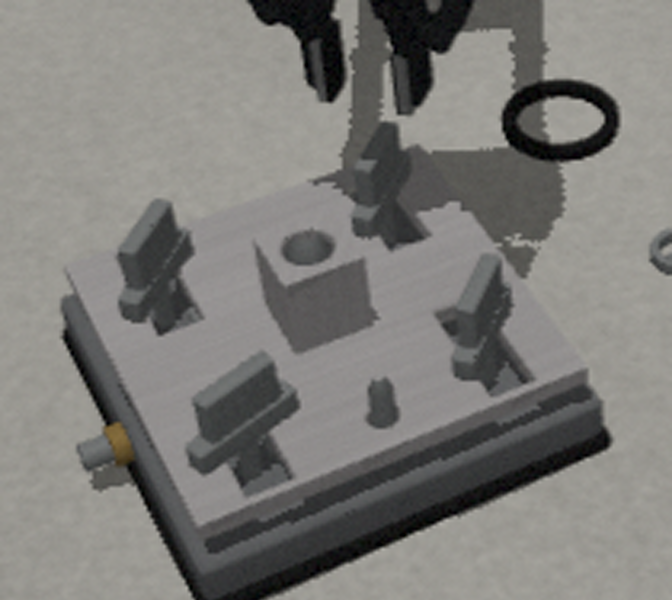

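Request:
drive_tool(targets=[0,0,0,-0.3,-0.1,23.5,0.4,0,0,0,0,0,23.5,0.4,0,0,0,0,0,0.5,0.4,0,0,0,0,0,0,0,0,0,0,0,0,0,0,0,0,0,0,0,0,0,0,0,6,0,0,0.2,0,0,0,6,0,0,0.2,0,0,0,2,0,0,0.1,0,0,0,2,0,0,0.1,0])

```text
clock: 24.78
position: [0.4575, -0.141, 0.0767]
ee_rot: [0.001, 0.512, 0.859, -0.001]
contact_force: [-0.7, -5.5, -0.2]
width: 0.0088
```

```bash
python3 st.py
```

```text
24.775 [ 0.4575 -0.141   0.0767] turn~ 1.059215730497513 [-0.6766 -5.5426 -0.2215] [-0.8241  0.159   0.0998] tau6 -0.12336443178355694
```

Request:
drive_tool(targets=[0,0,2,0,0,0.1,0])

```text
clock: 24.9
position: [0.4574, -0.141, 0.0766]
ee_rot: [0.001, 0.527, 0.85, -0.001]
contact_force: [-1.2, -5.4, -0.5]
width: 0.0091
```

```bash
python3 st.py
```

```text
24.9 [ 0.4574 -0.141   0.0766] turn~ 1.0940369401768446 [-1.1804 -5.3887 -0.4779] [-0.8078  0.2145  0.1381] tau6 -0.10672777891159058
```

Request:
drive_tool(targets=[0,0,2,0,0,0.1,0])

```text
clock: 25.02
position: [0.4574, -0.141, 0.0766]
ee_rot: [0.001, 0.541, 0.841, -0.001]
contact_force: [-1.6, -5.1, 1.0]
width: 0.0089
```

```bash
python3 st.py
```

```text
25.025 [ 0.4574 -0.141   0.0766] turn~ 1.1287504361241727 [-1.6095 -5.0678  1.048 ] [-0.7891  0.2311  0.1392] tau6 -0.05925023462623358
```

Request:
drive_tool(targets=[0,0,2,0,0,0.1,0])

```text
clock: 25.15
position: [0.4574, -0.1411, 0.0765]
ee_rot: [0.001, 0.556, 0.831, -0.001]
contact_force: [-2.4, -6.1, 1.0]
width: 0.0089
```

```bash
python3 st.py
```

```text
25.15 [ 0.4574 -0.1411  0.0765] turn~ 1.1635636469891861 [-2.4276 -6.106   1.015 ] [-0.6976  0.2245  0.1852] tau6 -0.04886352689936757
```

Request:
drive_tool(targets=[0,0,2,0,0,0.1,0])

```text
clock: 25.28
position: [0.4574, -0.1411, 0.0765]
ee_rot: [0.001, 0.57, 0.821, -0.001]
contact_force: [-1.2, -5.0, 0.5]
width: 0.009
```

```bash
python3 st.py
```

```text
25.275 [ 0.4574 -0.1411  0.0765] turn~ 1.198245978324313 [-1.2111 -5.0361  0.5029] [-0.812   0.2645  0.2567] tau6 0.035356536973267794
```

Request:
drive_tool(targets=[0,0,1.5,0,0,0.1,0])

```text
clock: 25.4
position: [0.4574, -0.1411, 0.0764]
ee_rot: [0.001, 0.581, 0.814, -0.001]
contact_force: [-2.2, -5.5, 1.3]
width: 0.0088
```

```bash
python3 st.py
```

```text
25.4 [ 0.4574 -0.1411  0.0764] turn~ 1.2239332166126378 [-2.1637 -5.4884  1.3215] [-0.7922  0.2267  0.3228] tau6 0.16438275575637817
```

Request:
drive_tool(targets=[0,0,1,0,0,0,0])

```text
clock: 25.52
position: [0.4574, -0.1411, 0.0764]
ee_rot: [0.001, 0.588, 0.809, -0.001]
contact_force: [-2.2, -5.2, 0.9]
width: 0.0089
```

```bash
python3 st.py
```

```text
25.525 [ 0.4574 -0.1411  0.0764] turn~ 1.2409515426682105 [-2.1692 -5.2417  0.8831] [-0.8013  0.2047  0.3511] tau6 0.2525381091982126
```

Request:
drive_tool(targets=[0,0,0,0,0,0,0.35,0,0,0,0,0,0,0.35,0,0,0,0,0,-25,0.35,0,0,0,0,0,-25,0.35,0,0,0,0,0,0,0.35])

```text
clock: 26.15
position: [0.4585, -0.14, 0.1273]
ee_rot: [0.002, 0.589, 0.808, 0.001]
contact_force: [-0.5, -0.1, 0.2]
width: 0.0301
```

Run:
```python
from h import *
plan(.574,-.1420,.126,np.pi-.797,4,.4)
```

```text
from [ 0.4585 -0.14    0.1273] 1.8831362283680644 q6 -0.754904527180471
0,0,-6.61,-9.3,27.3,0.3,0.4,0,0,-6.61,-12.4,26.1,0.3,0.4,0,0,-6.61,-15.3,24.5,0.3,0.4,0,0,-6.61,-18.1,22.5,0.3,0.4
```

Request:
drive_tool(targets=[0,0,-6.6,-9.3,27.3,0.3,0.4,0,0,-6.6,-12.4,26.1,0.3,0.4,0,0,-6.6,-15.3,24.5,0.3,0.4,0,0,-6.6,-18.1,22.5,0.3,0.4,0,0,0,0,0,0,0.4,0,0,0,0,0,0,0.4])

```text
clock: 26.9
position: [0.5709, -0.1412, 0.1233]
ee_rot: [-0.002, 0.389, 0.921, -0.0]
contact_force: [0.3, 0.6, 0.9]
width: 0.034
```

Run:
```python
from h import *
plan(.574,-.1420,.076,np.pi-.797,2,.4)
```

```text
from [ 0.5709 -0.1412  0.1233] 2.342820804680939 q6 -1.1326655132824635
0,0,-0.05,-1.4,0.8,23.6,0.4,0,0,-0.05,-1.4,0.8,23.6,0.4
```

Request:
drive_tool(targets=[0,0,0,-0.3,0.2,23.5,0.4,0,0,0,0,0,23.5,0.4,0,0,0,0,0,0.5,0.4,0,0,0,0,0,0,0,0,0,0,0,0,0,0,0,0,0,0,0,0,0,0,0,6,0,0,0.2,0,0,0,6,0,0,0.2,0,0,0,2,0,0,0.1,0,0,0,2,0,0,0.1,0])

```text
clock: 28.15
position: [0.5732, -0.1419, 0.0772]
ee_rot: [0.001, 0.513, 0.858, 0.0]
contact_force: [0.3, 0.2, 5.9]
width: 0.0091
```

```bash
python3 st.py
```

```text
28.15 [ 0.5732 -0.1419  0.0772] turn~ 1.062463204343502 [0.3051 0.23   5.947 ] [0.2085 0.1991 0.0914] tau6 -0.16233818605542183
```

Request:
drive_tool(targets=[0,0,2,0,0,0.1,0])

```text
clock: 28.28
position: [0.5732, -0.1419, 0.0771]
ee_rot: [0.001, 0.528, 0.849, 0.0]
contact_force: [-0.8, 1.3, 6.2]
width: 0.0091
```

```bash
python3 st.py
```

```text
28.275 [ 0.5732 -0.1419  0.0771] turn~ 1.097467661877651 [-0.8467  1.2738  6.2451] [0.1747 0.1346 0.088 ] tau6 -0.14523591846227646
```

Request:
drive_tool(targets=[0,0,2,0,0,0.1,0])

```text
clock: 28.4
position: [0.5732, -0.1419, 0.077]
ee_rot: [0.001, 0.543, 0.84, 0.0]
contact_force: [-0.3, 1.7, 7.2]
width: 0.0093
```

```bash
python3 st.py
```

```text
28.4 [ 0.5732 -0.1419  0.077 ] turn~ 1.1324159336587023 [-0.2857  1.6865  7.182 ] [0.2063 0.1642 0.1011] tau6 -0.1410276722162962
```

Request:
drive_tool(targets=[0,0,2,0,0,0,0,0,0,2,0,0,0,0])

```text
clock: 28.65
position: [0.5732, -0.1419, 0.077]
ee_rot: [0.001, 0.572, 0.82, 0.0]
contact_force: [-1.0, 1.2, 4.9]
width: 0.009
```

```bash
python3 st.py
```

```text
28.65 [ 0.5732 -0.1419  0.077 ] turn~ 1.2018712667550617 [-1.0047  1.1743  4.9203] [0.1954 0.1218 0.2135] tau6 -0.012657744227908552
```

Request:
drive_tool(targets=[0,0,1.5,0,0,0,0])

```text
clock: 28.78
position: [0.5732, -0.1419, 0.0769]
ee_rot: [0.001, 0.582, 0.813, 0.0]
contact_force: [-0.6, 2.0, 4.9]
width: 0.0092
```

```bash
python3 st.py
```

```text
28.775 [ 0.5732 -0.1419  0.0769] turn~ 1.2275827630031861 [-0.6409  1.9859  4.8551] [0.2349 0.1071 0.268 ] tau6 0.10762658435851336
```

Request:
drive_tool(targets=[0,0,1,0,0,0,0])

```text
clock: 28.9
position: [0.5732, -0.1419, 0.0769]
ee_rot: [0.001, 0.589, 0.808, 0.0]
contact_force: [-0.6, 1.7, 4.5]
width: 0.009
```

```bash
python3 st.py
```

```text
28.9 [ 0.5732 -0.1419  0.0769] turn~ 1.2446497659249218 [-0.5987  1.745   4.4777] [0.1818 0.138  0.3048] tau6 0.19519172608852386
```

Request:
drive_tool(targets=[0,0,1,0,0,0,0])

```text
clock: 29.02
position: [0.5732, -0.1419, 0.0769]
ee_rot: [0.001, 0.596, 0.803, 0.0]
contact_force: [0.5, 1.4, 5.3]
width: 0.0094
```

```bash
python3 st.py
```

```text
29.025 [ 0.5732 -0.1419  0.0769] turn~ 1.2619745120695482 [0.4529 1.4112 5.3432] [0.2179 0.1388 0.3156] tau6 0.22008882835507393
```

Request:
drive_tool(targets=[0,0,0,0,0,0,0.35,0,0,0,0,0,0,0.35,0,0,0,0,0,-25,0.35,0,0,0,0,0,-25,0.35,0,0,0,0,0,0,0.35])

```text
clock: 29.65
position: [0.5742, -0.1425, 0.1278]
ee_rot: [0.002, 0.596, 0.803, 0.001]
contact_force: [0.5, -0.4, -0.5]
width: 0.03
```

Run:
```python
from h import *
plan(.4567,-.2612,.126,np.pi-.810,4,.4)
```

```text
from [ 0.5742 -0.1425  0.1278] 1.863648652325006 q6 -0.6535078818515612
0,0,-6.7,-19.9,-36.7,0.4,0.4,0,0,-6.7,-15.5,-38.8,0.4,0.4,0,0,-6.7,-10.9,-40.3,0.4,0.4,0,0,-6.7,-6.1,-41.3,0.4,0.4
```

Request:
drive_tool(targets=[0,0,-6.7,-19.9,-36.7,0.4,0.4,0,0,-6.7,-15.5,-38.8,0.4,0.4,0,0,-6.7,-10.9,-40.3,0.4,0.4,0,0,-6.7,-6.1,-41.3,0.4,0.4,0,0,0,0,0,0,0.4,0,0,0,0,0,0,0.4])

```text
clock: 30.4
position: [0.4552, -0.2601, 0.1239]
ee_rot: [-0.0, 0.395, 0.919, 0.0]
contact_force: [0.2, 0.0, 0.2]
width: 0.0346
```

Run:
```python
from h import *
plan(.4567,-.2612,.077,np.pi-.81,2,.4)
```

```text
from [ 0.4552 -0.2601  0.1239] 2.329809947705394 q6 -1.4117095278925649
0,0,-0.05,-0.9,0.2,23.4,0.4,0,0,-0.05,-0.9,0.2,23.4,0.4
```

Request:
drive_tool(targets=[0,0,0,-0.5,0,23,0.4,0,0,0,0,0,23,0.4,0,0,0,0,0,0.5,0.4,0,0,0,0,0,0,0,0,0,0,0,0,0,0,0,0,0,0,0,0,0,0,0,5.5,0,0,0.2,0,0,0,5.5,0,0,0.2,0,0,0,2,0,0,0,0,0,0,2,0,0,0,0])

```text
clock: 31.65
position: [0.4564, -0.2611, 0.0781]
ee_rot: [0.001, 0.511, 0.859, 0.0]
contact_force: [2.7, 0.4, 0.3]
width: 0.0092
```

```bash
python3 st.py
```

```text
31.65 [ 0.4564 -0.2611  0.0781] turn~ 1.0578219519923044 [2.7189 0.4321 0.2516] [ 0.1289 -0.4187  0.0901] tau6 -0.13520427513867617
```

Request:
drive_tool(targets=[0,0,2,0,0,0,0,0,0,2,0,0,0,0])

```text
clock: 31.9
position: [0.4563, -0.2611, 0.0779]
ee_rot: [0.001, 0.541, 0.841, 0.0]
contact_force: [2.6, 0.6, 0.2]
width: 0.0087
```

```bash
python3 st.py
```

```text
31.9 [ 0.4563 -0.2611  0.0779] turn~ 1.1285010228760641 [2.6444 0.5694 0.1784] [ 0.1975 -0.6592  0.0926] tau6 -0.13186813797801733
```

Request:
drive_tool(targets=[0,0,2,0,0,0,0])

```text
clock: 32.02
position: [0.4563, -0.2611, 0.0779]
ee_rot: [0.001, 0.556, 0.831, 0.0]
contact_force: [4.6, 1.3, 0.1]
width: 0.0091
```

```bash
python3 st.py
```

```text
32.025 [ 0.4563 -0.2611  0.0779] turn~ 1.1634550253018618 [4.6287 1.2901 0.0626] [ 0.1803 -0.7554  0.1803] tau6 -0.0780030176974833
```

Request:
drive_tool(targets=[0,0,2,0,0,0,0])

```text
clock: 32.15
position: [0.4563, -0.2611, 0.0778]
ee_rot: [0.001, 0.57, 0.821, 0.0]
contact_force: [4.0, 0.8, -0.4]
width: 0.0091
```

```bash
python3 st.py
```

```text
32.15 [ 0.4563 -0.2611  0.0778] turn~ 1.198277759729241 [ 3.9611  0.8461 -0.4034] [ 0.1835 -0.8352  0.2197] tau6 -0.006642072839895263
```

Request:
drive_tool(targets=[0,0,2,0,0,0,0])

```text
clock: 32.28
position: [0.4562, -0.2611, 0.0778]
ee_rot: [0.001, 0.585, 0.811, 0.0]
contact_force: [4.0, 0.2, -0.6]
width: 0.0092
```

```bash
python3 st.py
```

```text
32.275 [ 0.4562 -0.2611  0.0778] turn~ 1.2330388646276438 [ 4.0354  0.1517 -0.5561] [ 0.18   -0.9075  0.2892] tau6 0.059994407929480076
```

Request:
drive_tool(targets=[0,0,1,0,0,0,0])

```text
clock: 32.4
position: [0.4562, -0.2611, 0.0778]
ee_rot: [0.001, 0.591, 0.806, 0.0]
contact_force: [4.5, 1.6, -1.6]
width: 0.0089
```

```bash
python3 st.py
```

```text
32.4 [ 0.4562 -0.2611  0.0778] turn~ 1.2499212009574332 [ 4.5458  1.6009 -1.6181] [ 0.1459 -0.9542  0.3906] tau6 0.23504795506596565
```

Request:
drive_tool(targets=[0,0,0,0,0,0,0.35,0,0,0,0,0,0,0.35,0,0,0,0,0,-25,0.35,0,0,0,0,0,-40,0.35,0,0,0,-30,30,-40,0.35,0,0,0,-30,-30,-30,0.35,0,0,0,0,0,0,0.35])

```text
clock: 33.28
position: [0.4735, -0.3212, 0.215]
ee_rot: [0.002, 0.592, 0.806, -0.001]
contact_force: [-0.4, 0.2, -0.7]
width: 0.0299
```

```bash
python3 st.py
python3 - <<'E'
from h import *
a=get_image("scene")[:,:,::-1];b=get_image("top")[:,:,::-1]
cv2.imwrite("pics/s8.png",a);cv2.imwrite("pics/t8.png",cv2.resize(b[200:350,330:500],None,fx=4,fy=4,interpolation=cv2.INTER_CUBIC))
cv2.imwrite("pics/s9.png",cv2.resize(a[220:370,90:300],None,fx=3.5,fy=3.5,interpolation=cv2.INTER_CUBIC))
E
```

```text
33.275 [ 0.4735 -0.3212  0.215 ] turn~ 1.251358527881856 [-0.4182  0.1905 -0.6969] [ 0.0141 -0.009   0.0579] tau6 -0.1169878151267767
```

View pics/s8.png

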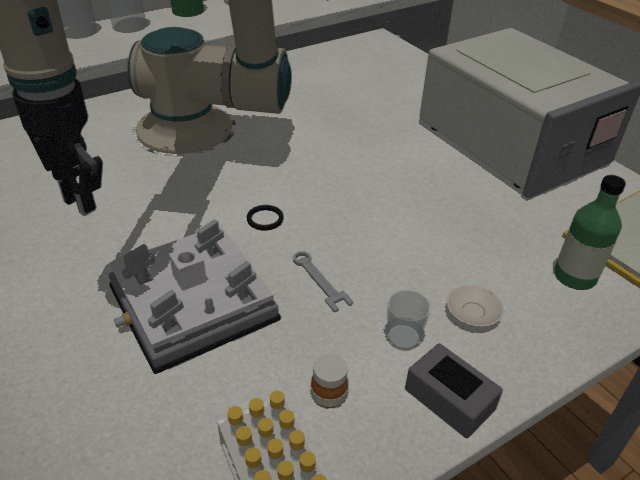

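View pics/s9.png

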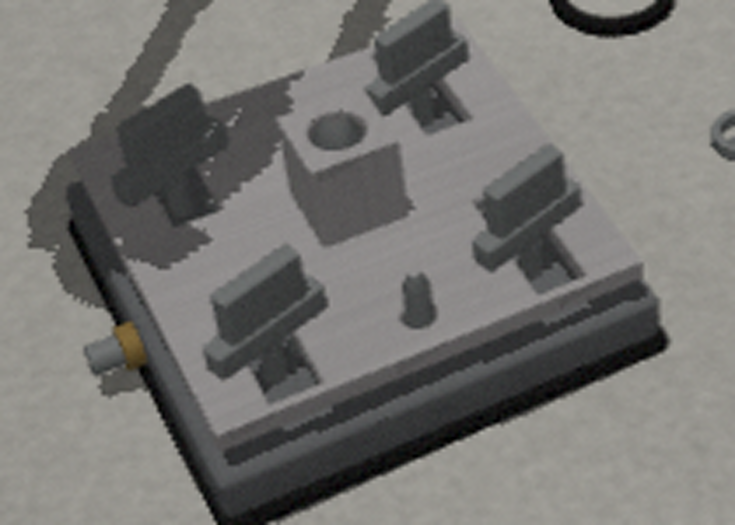

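Request:
drive_tool(targets=[0,0,0,0,0,0,0.35,0,0,0,0,0,0,0.35,0,0,0,0,0,0,0.35])

```text
clock: 33.75
position: [0.4736, -0.3174, 0.2121]
ee_rot: [-0.001, 0.59, 0.807, 0.0]
contact_force: [-0.6, 0.1, 0.9]
width: 0.0299
```

```bash
python3 -c "
from rig import *
print(sign_off())"
```

```text
the job is handed in; nothing more can be done
None
```

The cover is on the cell over the spindle, pin and four T-bars, and all four bars are tightened. I handed the job in at about 34 s; the sign-off gave no verdict.

- **First round:** each bar was turned about 0.78 rad, in the order 1, 3, 2, 4.
- **Second round:** order 4, 2, 1, 3. I started with bar4 because it was already in the gripper; the order is still crosswise. Final angles, estimated from the tool's turn:

| Bar | Final turn (rad) | Torque at the last turning step (N m) |
|---|---|---|
| bar4 | 1.25 | 0.33 |
| bar2 | 1.24 | 0.35 |
| bar1 | 1.26 | 0.32 |
| bar3 | 1.25 | 0.39 |

**Last checks:** the final picture shows the cover looking flat on the pads, with the pin through its hole and the bars evenly turned. The bystanders look undisturbed, and the gripper is clear of everything.

**What was unclear:**
- **Torque noise:** the readings were noisy by a few hundredths of a N m. Bar4 read 0.22 when held still just after its 0.33, and bar3's 0.39 is probably on the high side.
- **Bar4 not rechecked:** I did not measure it again after tightening the others, and they may have eased it to roughly 15 N (estimated, not measured).
- **Camera disagreement:** the two cameras differed by about 7 mm on the cell's x position. I settled it from contact forces while seating the cover and gripping the bars.

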